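# Pack out a battery in its tray and lock the sprung keeper

## Task

The battery strapped in the radio's tray is shorter than the tray: pick the two packers whose thicknesses together fill the gap between the battery and the end plate snugly, and stand them in it one behind the other, square and in line with the battery, tabs up, right down on the tray floor, without forcing them. Then pull up the keeper's sprung knob, turn it so that the arm lies over the packers, and let it drop into its notch. Do not push the other tools and parts on the bench about.

Things in the scene. Friction and masses are not known exactly. Their poses are not given: they have to be found in the camera images.
- tray: Fixed steel battery tray (low radio chassis on its -y side). Origin: bench level, on the end plate's gap face, mid-width; x from plate across the gap to the battery, z up. Floor 3 mm up; low side lips along the battery only, the gap is open at both sides. Plate 70 mm wide, upright to 49 mm, then a lip flaring 5 mm away from the gap, top 59 mm. Gap = distance along x from plate to the fitted battery's end face.
- battery_a_end (a point): Middle (30 mm up) of the end face of a grey battery 137.8 mm long, 66 wide, 60 high; x points from this face into the battery. One of the batteries a, b, c is strapped in the tray against its back stop (tray x = 178 mm), this face looking at the end plate; the other two are spares, fixed on the bench beyond the tray.
- battery_b_end (a point): Middle (30 mm up) of the end face of a grey battery 133.8 mm long, 66 wide, 60 high; x points from this face into the battery. One of the batteries a, b, c is strapped in the tray against its back stop (tray x = 178 mm), this face looking at the end plate; the other two are spares, fixed on the bench beyond the tray.
- battery_c_end (a point): Middle (30 mm up) of the end face of a grey battery 129.8 mm long, 66 wide, 60 high; x points from this face into the battery. One of the batteries a, b, c is strapped in the tray against its back stop (tray x = 178 mm), this face looking at the end plate; the other two are spares, fixed on the bench beyond the tray.
- packer_14_mid (a point): Centre, 45 mm above its foot, of the loose brown packer 14 mm thick, standing on the bench: x through its thickness (both sides alike), y across its width, z up. Body 64 mm wide, 58 high, level shoulders; mid-top a finger tab 24 mm wide, full thickness, from 58 to 90 mm up. Foot bevelled 1.5 mm over 5 mm. About 84 g. Seated on the tray floor its centre is 48 mm above the bench.
- packer_18_mid (a point): Centre, 45 mm above its foot, of the loose brown packer 18 mm thick, standing on the bench: x through its thickness (both sides alike), y across its width, z up. Body 64 mm wide, 58 high, level shoulders; mid-top a finger tab 24 mm wide, full thickness, from 58 to 90 mm up. Foot bevelled 1.5 mm over 5 mm. About 108 g. Seated on the tray floor its centre is 48 mm above the bench.
- packer_24_mid (a point): Centre, 45 mm above its foot, of the loose brown packer 24 mm thick, standing on the bench: x through its thickness (both sides alike), y across its width, z up. Body 64 mm wide, 58 high, level shoulders; mid-top a finger tab 24 mm wide, full thickness, from 58 to 90 mm up. Foot bevelled 1.5 mm over 5 mm. About 144 g. Seated on the tray floor its centre is 48 mm above the bench.
- packer_32_mid (a point): Centre, 45 mm above its foot, of the loose brown packer 32 mm thick, standing on the bench: x through its thickness (both sides alike), y across its width, z up. Body 64 mm wide, 58 high, level shoulders; mid-top a finger tab 24 mm wide, full thickness, from 58 to 90 mm up. Foot bevelled 1.5 mm over 5 mm. About 192 g. Seated on the tray floor its centre is 48 mm above the bench.
- keeper_knob (a point): Mid-height, on the upright axis, of the keeper's round black knob: 30 mm across, from 70 to 98 mm above the bench when down; at tray x = -50, y = +25 mm (behind the end plate). Turning with it, below: a flat steel arm 11 mm wide, underside 63 mm above the bench when down, reaching 101 mm out from the axis.
- keeper_arm_end (a point): Underside of the keeper's arm 96 mm out from the knob's axis, near its free end: shows which way the arm points.
- keeper_pull (a joint): How far the keeper is pulled straight up, m: 0 down in a notch, 0.012 at most. Spring: 6 N at 0, 10 N at 0.012, downward. The arm turns only while this is above about 0.006; let go over a notch it drops to 0, elsewhere it rides at about 0.006.
- keeper (a joint): Turn of the keeper, rad, growing clockwise seen from above: 0 parked in its first notch, arm out to the tray's +y side clear of the gap; 1.309 (75 deg) arm along the tray's x over the gap, second notch, 2 mm above the +y shoulders of seated packers. About 0.08 rad of play in each notch.
- pliers: Bystander, to be left alone: red-handled pliers lying on the bench, 165 mm long, 16 mm high; origin under the pivot.
- screwdriver: Bystander, to be left alone: screwdriver lying on the bench, 190 mm long; origin under its middle.
- solder_reel: Bystander, to be left alone: blue reel of wire, 52 mm across, 35 mm high; origin under its middle.
- dry_cell: Bystander, to be left alone: red dry cell standing, 33 mm across, 61 mm high; origin under its middle.
- speaker: Bystander, to be left alone: loose loudspeaker lying cone up, 80 mm across, 29 mm high; origin under its middle.
- trimmer_can: Bystander, to be left alone: small square aluminium can, 26 mm wide, 36 mm high; origin under its middle.
- parts_box: Bystander, to be left alone: closed flat parts box 90 x 130 x 24 mm; origin under its middle.
Things that resemble listed ones, but are neither listed nor needed, are in the scene too. Leave any brown or red look-alike of the part that bears battery_a_end alone.

How it is judged:
By the outcome, as a careful person would: the job done as asked, in the order asked, and still so for the second after the job is handed in, with the robot touching nothing.
It also fails if it takes over 64 s, if anything falls off the work surface, if the arm or the gripper's body presses on something with over 40 N, if the wrist force passes 120 N, or if a joint passes its speed limit or range.

## Robot

A 6-joint arm with a two-finger parallel gripper is mounted at the origin on the work surface. World frame = base frame: x ahead of the robot, y to its left, z up, the work surface at z = 0. Lengths are in mm, angles in rad, forces in N, time in s.
With the tool pointing down it reaches from about 350 to 875 mm from the base axis. Payload 4.2 kg.
Tool frame: the origin (TCP) lies on the mounting face of the last link; the fingertips stand 173 mm ahead of it and the grasp point (between the pads) lies 155 mm ahead of it; z points along the fingers, y is the direction in which the jaws open and shut (so a half turn about z gives the same grasp; the last joint's range is limited). The gripper opens to 85 mm and grips with 20 to 120 N. Pads are 22 mm wide; open, the fingers measure 114 mm over their backs; the gripper's body (76 mm by 85 mm) begins 54 mm behind the grasp point. The pads swing forward as they close: fully open they stand 13 mm farther back than shut.
Start: joints at [1.366, 0.385, 0.008, 0, -1.194, -0.259], TCP at [279.56, 558.969, 404.712] pointing down, gripper open.
Joint ranges: [-3.14, 3.14], [-1.21, 2.06], [-1.07, 1.41], [-3.16, 2.05], [-2.99, -0.16], [-3.1, 3.1]. Speed limits (rad/s): [2.79, 2.79, 3.14, 3.14, 3.14, 3.14].

## Interface

Orientations are given as a unit quaternion [x, y, z, w].
In Python, from bench import arm gives the robot as it stands.
- The arm moves only by the shell command python3 -m jog 'ROWS' [OPENING]. ROWS is JSON, a list that holds one entry, the list of rows, each a list of 4 numbers: the shift along the tool's x, y, z in mm, then the turn about the tool's z in degrees. In form: [[[x, y, z, spin], ...]]. A call has exactly 5 rows; each row is the pose to reach, as a shift and turn from the pose measured when the call began, along the tool's axes at that moment; what a row does not reach only later rows make up. A row lasts 1/8 s, in which the tool goes at most 62.5 mm and 10.7 degrees, less where a joint would pass 70% of its speed; a pose out of reach is approached as far as the arm can. A call with a gripper value outside its range is refused whole. OPENING is the finger opening in mm, from 0 to 85.4, set as the call begins (- or left out, the last holds). The fingers move at their own pace and stop on an object; the grip force is fixed at half the most. Time passes only in rows, so rows that repeat a pose let the fingers close, or fill a call up. It gives the time, the measured TCP pose, the force and the opening at its end, in the units of the state.
- arm.read_state(): the state, without advancing time (a new reading comes with each control period).
- arm.get_image(name): name is "scene" or "side" or "wrist"; returns (picture, depth): 400x640x3 uint8, blue, green, red; 400x640 float32, mm along the optical axis (not along the pixel's ray), 0 where there is no reading.
- arm.camera_params(name): a dict with "mtx" (3x3 intrinsics, pixels), "R" (3x3) and "t" (3): a world point X has camera coordinates R X + t. Camera axes: x right, y down, z forward; pixel columns grow to the right and rows downward; lengths in mm; the calibration is good to about 2 mm. A picture is of the moment at which its call begins: read the wrist's pose just before it. camera_params takes no time and is no camera call; for the wrist camera it gives the pose at the moment of the call.
- arm.job_done(): hands the job in, once; it reports no verdict.
The state is a dict: "clock": time; "joints": joint angles; "joint_vel": joint speeds; "joint_efforts": joint torques, N m; "position": TCP position; "ee_rot": TCP orientation; "contact_force": force on the tool from outside, world axes, zero at the start; "wrist_torque": the same for the moment, N m; "gripper_width": finger opening in mm.
Only numpy, scipy, OpenCV 4.12 (cv2) and the standard library are available. Lean on these libraries where they do the work, as an engineer would, in place of code of your own. Each camera call takes 0.05 s, during which the arm holds its last target.

## Working session

There is one attempt and no reset: what is moved stays moved. The work goes in short steps, Python scripts to look and compute and a shell command to move; the robot and the scene stay as the last step left them, time stands still between calls to the robot, and variables do not carry over. Pictures are saved under pics/ and viewed, and the job is handed in when it is done.

```bash
ls; mkdir -p pics
cat > h.py <<'E'
import numpy as np, cv2, pickle
from bench import arm
def grab(n):
    p=arm.camera_params(n); im,d=arm.get_image(n)
    im=np.array(im); d=np.array(d)
    return im,d,p
def world(p,d,u,v,z=None):
    K=np.array(p["mtx"]);R=np.array(p["R"]);t=np.array(p["t"])
    r=np.linalg.inv(K)@np.array([u,v,1.0])
    return R.T@(r*d-t)
def plane(p,u,v,z):
    K=np.array(p["mtx"]);R=np.array(p["R"]);t=np.array(p["t"])
    r=R.T@(np.linalg.inv(K)@np.array([u,v,1.0])); c=-R.T@t
    return c+r*(z-c[2])/r[2]
def proj(p,X):
    q=np.array(p["mtx"])@(np.array(p["R"])@np.array(X)+np.array(p["t"])); return q[:2]/q[2]
def cloud(p,d):
    K=np.array(p["mtx"]);R=np.array(p["R"]);t=np.array(p["t"])
    h,w=d.shape; u,v=np.meshgrid(np.arange(w),np.arange(h))
    P=np.stack([u,v,np.ones_like(u)],-1)@np.linalg.inv(K).T*d[...,None]
    return (P-t)@R
E
python3 - <<'E'
from h import *
for n in ("scene","side","wrist"):
    im,d,p=grab(n); cv2.imwrite(f"pics/{n}0.png",im); pickle.dump((im,d,p),open(f"{n}0.pkl","wb")); print(n,-np.array(p["R"]).T@p["t"])
s=arm.read_state(); print(s)
E
```

```text
pics
scene [1362.48506055  499.56262295  808.32779503]
side [ -78.55149989 -652.80007634 1017.05394202]
wrist [338.58463699 528.50544907 372.70283869]
{'clock': 0.15, 'joints': array([ 1.36555457e+00,  3.85385721e-01,  6.93032111e-03, -3.42303380e-04,
       -1.19399714e+00, -2.58626402e-01]), 'joint_vel': array([-0.0018477 , -0.00093004,  0.00509896,  0.0009384 ,  0.00019025,
        0.00145858]), 'joint_efforts': array([-1.54789086e-05, -3.92678583e+01,  1.88582575e+01,  4.18871239e+00,
       -3.41305553e-03, -2.44962919e-06]), 'position': array([279.52139346, 558.84274429, 403.86688026]), 'ee_rot': array([ 9.73208794e-01, -2.29921576e-01, -1.36934575e-04,  8.32057246e-04]), 'contact_force': array([ 0.09940389, -0.34786886,  0.4457602 ]), 'wrist_torque': array([0.00302908, 0.04825771, 0.06649598]), 'gripper_width': 85.54328174601264}
```

View pics/scene0.png

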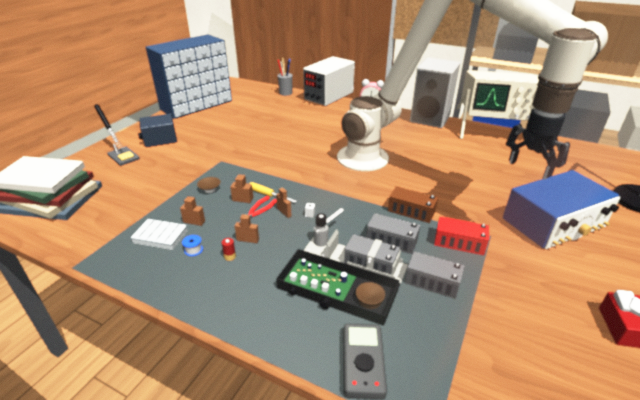

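View pics/side0.png

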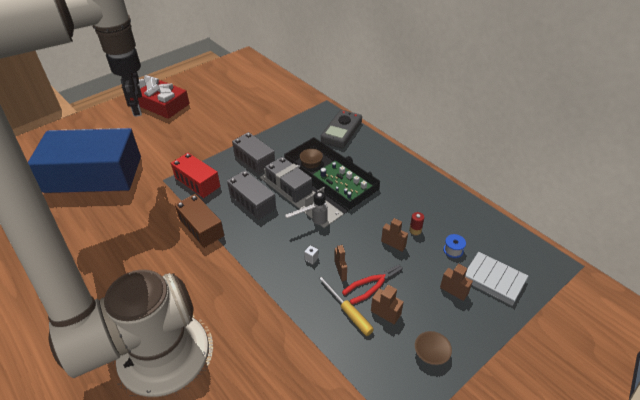

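View pics/wrist0.png

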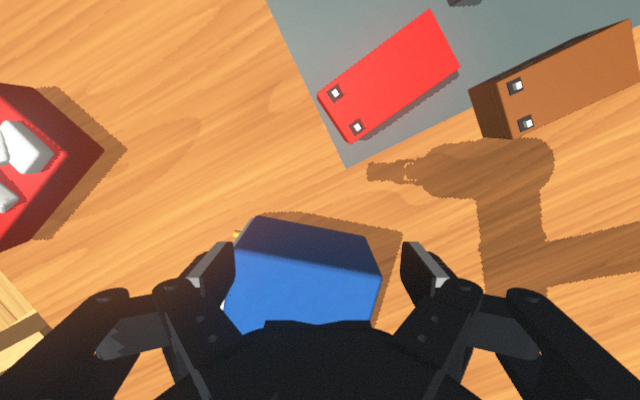

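Run:
```python
from h import *
for n in ("scene","side"):
    im,d,p=pickle.load(open(f"{n}0.pkl","rb")); C=cloud(p,d)
    x0,x1,y0,y1=150,750,-520,430; s=0.8
    out=np.zeros((int((x1-x0)*s),int((y1-y0)*s),3),np.uint8)
    m=(d>0)&(C[...,2]<130)&(C[...,2]>-10)&(C[...,0]>x0)&(C[...,0]<x1-2)&(C[...,1]>y0+2)&(C[...,1]<y1)
    P=C[m]; c=im[m]; o=np.argsort(P[:,2]); P=P[o];c=c[o]
    out[((x1-P[:,0])*s).astype(int).clip(0,out.shape[0]-1),((y1-P[:,1])*s).astype(int).clip(0,out.shape[1]-1)]=c
    out=cv2.morphologyEx(out,cv2.MORPH_CLOSE,np.ones((3,3)))
    cv2.imwrite(f"pics/top_{n}.png",out)
    # table height
    print(n,np.median(C[(d>0)&(abs(C[...,2])<15)][:,2]))
im,d,p=pickle.load(open("scene0.pkl","rb")); cv2.imwrite("pics/sc_crop.png",cv2.resize(im[160:320,170:500],None,fx=2.4,fy=2.4,interpolation=3))
im,d,p=pickle.load(open("side0.pkl","rb")); cv2.imwrite("pics/si_crop.png",cv2.resize(im[110:330,160:480],None,fx=2.4,fy=2.4,interpolation=3))
```

```text
scene -1.112987041000634
side 1.8685990734948006
```

View pics/top_side.png

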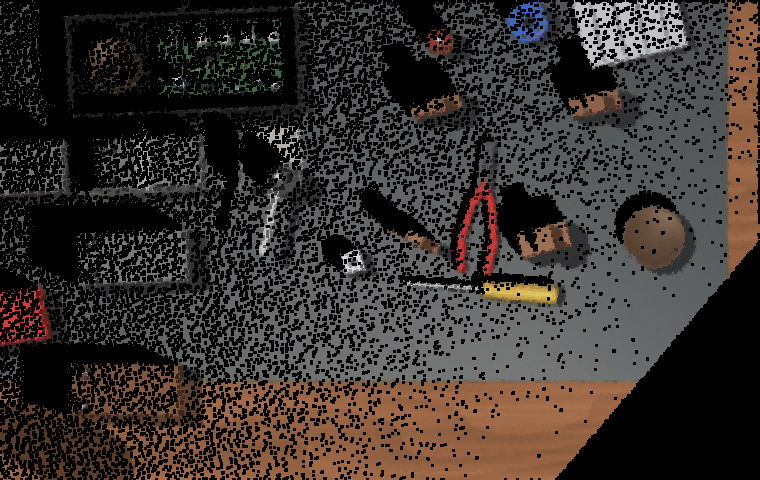

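View pics/sc_crop.png

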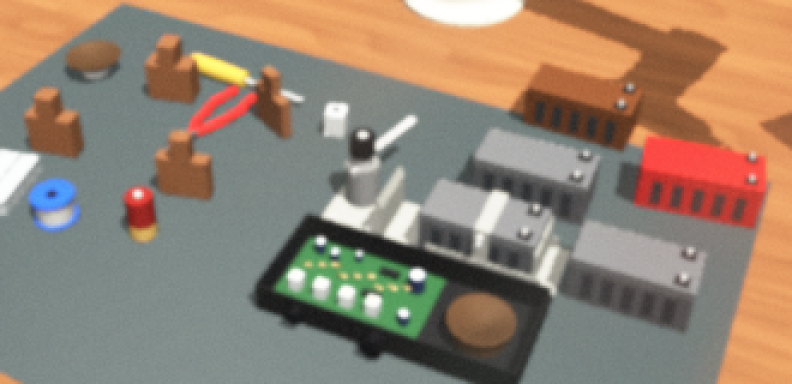

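View pics/si_crop.png

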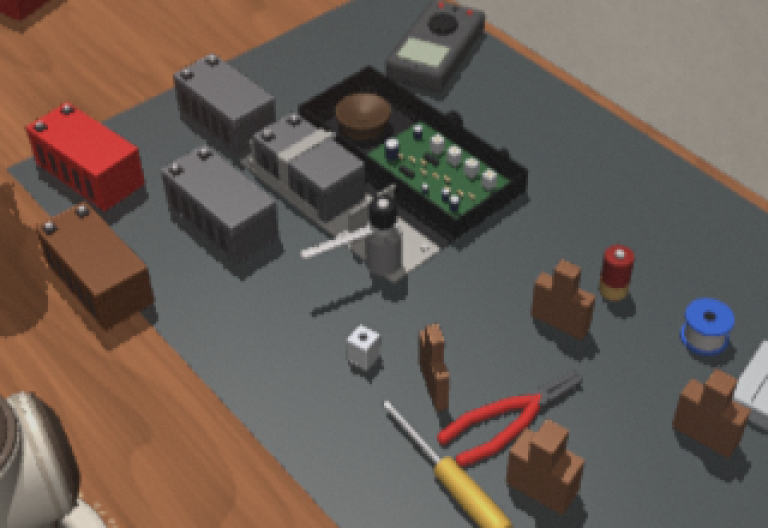

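Run:
```python
from h import *
for n in ("scene","side"):
    im,d,p=pickle.load(open(f"{n}0.pkl","rb")); C=cloud(p,d)
    hsv=cv2.cvtColor(im,cv2.COLOR_BGR2HSV)
    m=(C[...,2]>8)&(C[...,2]<110)&(d>0)&(C[...,0]>200)&(C[...,0]<800)&(C[...,1]>-520)&(C[...,1]<60)
    brown=(hsv[...,0]<16)&(hsv[...,1]>90)
    k,L,st,ce=cv2.connectedComponentsWithStats((m&brown).astype(np.uint8))
    for i in range(1,k):
        if st[i,4]<60: continue
        P=C[L==i]
        (cx,cy),(w,h),a=cv2.minAreaRect(P[:,:2].astype(np.float32))
        top=P[P[:,2]>66]
        (tx,ty),(tw,th),ta=cv2.minAreaRect(top[:,:2].astype(np.float32)) if len(top)>5 else ((0,0),(0,0),0)
        print(n,ce[i].round(),st[i,4],"z",P[:,2].max().round(),"rect",np.round([cx,cy,w,h,a]),"tab",np.round([tx,ty,tw,th,ta]))
    # tray cells: high z grey
    m=(C[...,2]>55)&(C[...,2]<110)&(d>0)&(C[...,0]>200)&(C[...,0]<800)&(C[...,1]>-60)&(C[...,1]<400)
    k,L,st,ce=cv2.connectedComponentsWithStats(m.astype(np.uint8))
    for i in range(1,k):
        if st[i,4]<40: continue
        P=C[L==i]; print(n,ce[i].round(),st[i,4],P[:,2].max().round(),[np.round(q) for q in cv2.minAreaRect(P[:,:2].astype(np.float32))])
```

```text
scene [241. 189.] 430 z 91.0 rect [ 451. -248.   39.   66.   15.] tab [ 452. -248.   36.   25.   15.]
scene [208. 183.] 203 z 30.0 rect [ 450. -388.   75.   74.   74.] tab [0 0 0 0 0]
scene [260. 217.] 868 z 91.0 rect [ 521. -133.  133.  227.   81.] tab [ 538. -102.   29.  187.   82.]
scene [192. 211.] 459 z 92.0 rect [ 622. -311.   31.   66.   12.] tab [ 622. -312.   28.   28.   17.]
scene [228. 247.] 181 z 61.0 rect [ 699. -117.   35.   33.   52.] tab [0 0 0 0 0]
scene [413. 197.] 565 67.0 [array([264., 274.]), array([137.,  75.]), np.float64(90.0)]
scene [324. 221.] 256 101.0 [array([489.,  98.]), array([ 34., 123.]), np.float64(72.0)]
scene [394. 226.] 723 69.0 [array([428., 265.]), array([ 72., 138.]), np.float64(2.0)]
scene [442. 224.] 133 62.0 [array([357., 388.]), array([71., 27.]), np.float64(6.0)]
scene [372. 249.] 878 69.0 [array([547., 245.]), array([ 72., 134.]), np.float64(4.0)]
scene [420. 262.] 376 63.0 [array([540., 375.]), array([71., 52.]), np.float64(2.0)]
side [417. 221.] 175 z 64.0 rect [ 697. -119.   31.   33.    8.] tab [0 0 0 0 0]
side [394. 234.] 525 z 96.0 
[... 262 characters left out ...]
.]
side [379. 298.] 1205 z 95.0 rect [ 442. -207.  141.  117.   63.] tab [ 450. -251.   33.   26.   14.]
side [431. 348.] 764 z 34.0 rect [ 453. -387.   76.   75.   50.] tab [0 0 0 0 0]
side [260. 152.] 279 70.0 [array([541., 371.]), array([71., 57.]), np.float64(0.0)]
side [288. 173.] 780 71.0 [array([551., 242.]), array([ 81., 138.]), np.float64(3.0)]
side [205. 176.] 180 68.0 [array([358., 385.]), array([68., 31.]), np.float64(2.0)]
side [251. 188.] 850 73.0 [array([428., 263.]), array([ 71., 141.]), np.float64(3.0)]
side [313. 203.] 348 105.0 [array([514.,  91.]), array([158.,  67.]), np.float64(13.0)]
side [198. 214.] 976 72.0 [array([263., 273.]), array([145.,  67.]), np.float64(89.0)]
```

```bash
python3 -m jog '[[[55,27,0,10],[110,54,0,20],[165,81,0,30],[220,108,0,40],[280,136,0,50]]]' 85
python3 - <<'E'
from h import *
s=arm.read_state(); print(s["joints"])
E
```

```text
clock: 0.78
position: [467.5, 313.2, 404.1]
ee_rot: [0.783, -0.622, 0.0, 0.001]
contact_force: [1.1, 1.6, -0.5]
gripper_width: 84.6
[ 8.78284494e-01  2.79794398e-01 -1.48609310e-01  4.79032909e-04
 -1.14403334e+00 -6.49480510e-01]
```

```bash
python3 -m jog '[[[55,-26,0,7],[113,-53,0,13],[113,-53,0,13],[113,-53,0,13],[113,-53,0,13]]]'
python3 - <<'E'
from h import *
im,d,p=grab("wrist"); pickle.dump((im,d,p),open("w1.pkl","wb")); cv2.imwrite("pics/w1.png",im)
R=np.array(p["R"]); print(R.round(3),-R.T@p["t"])
E
```

```text
clock: 1.4
position: [544.1, 216.2, 404.1]
ee_rot: [0.709, -0.706, 0.0, 0.001]
contact_force: [-0.2, 0.1, 0.6]
gripper_width: 85.0
[[-1.    -0.005  0.001]
 [-0.005  0.966  0.259]
 [-0.002  0.259 -0.966]] [544.77116423 149.582571   373.17759306]
```

View pics/w1.png

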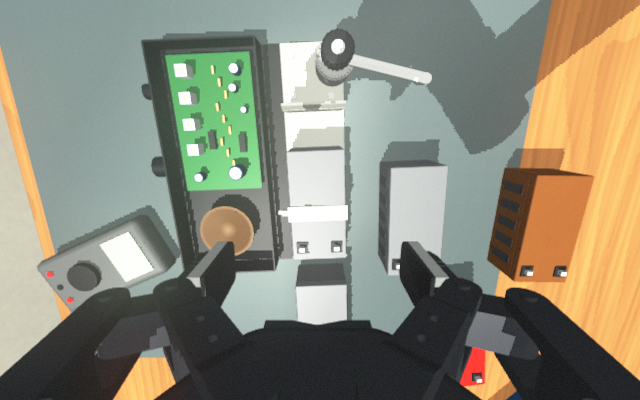

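Run:
```python
from h import *
im,d,p=pickle.load(open("w1.pkl","rb")); C=cloud(p,d)
cv2.imwrite("pics/w1c.png",cv2.resize(im[20:280,260:460],None,fx=3,fy=2.3,interpolation=3))
for u in (295,315,335):
    print(u)
    for v in range(95,160,2 ): print(v,C[v,u].round(1),im[v,u])
for v in (252,256,258,259,260,261,262): print(v,C[v,295].round(1),C[v,335].round(1))
```

```text
295
95 [572.6 112.5   4.8] [223 227 225]
97 [572.5 115.    5.9] [219 225 224]
99 [572.8 117.1   3.4] [196 212 208]
101 [572.9 119.4   2.3] [198 213 210]
103 [568.7 126.   57.9] [237 245 243]
105 [568.7 128.1  59. ] [218 230 227]
107 [569.1 129.9  54. ] [191 207 202]
109 [569.4 131.7  49.6] [225 236 233]
111 [571.8 132.4  19.5] [146 157 154]
113 [573.  134.1   4.4] [250 253 253]
115 [573.2 136.4   2. ] [253 254 254]
117 [573.2 138.9   2.7] [253 254 254]
119 [573.2 141.4   2.8] [253 254 254]
121 [573.2 143.9   3.7] [253 254 254]
123 [573.3 146.3   2.7] [253 254 254]
125 [573.2 148.8   3.9] [253 254 254]
127 [573.5 151.3   1.3] [253 254 254]
129 [573.5 153.8   2. ] [253 254 254]
131 [573.4 156.4   2.6] [253 254 254]
133 [573.6 158.9   1.1] [254 255 254]
135 [573.5 161.4   2.3] [253 255 254]
137 [573.6 164.    1.6] [253 255 254]
139 [573.6 166.5   2.5] [194 210 207]
141 [573.6 169.1   3.2] [193 208 205]
143 [573.7 171.7   1.8] [196 211 207]
145 [573.7 174.3   3. ] [193 208 206]
147 [573.7 176.8   4. ] [162 172 169]
149 [571.  176.6  38.2] [103 110 104]
151 [569.4 177.2  58.9] [159 163 15
[... 2353 characters left out ...]
4   2.6] [197 213 208]
145 [521.  174.    2.5] [180 193 191]
147 [522.9 174.4  32.9] [102 106 103]
149 [524.4 174.8  58.1] [127 132 128]
151 [524.5 176.8  60.1] [222 226 222]
153 [524.5 179.   60.7] [224 228 225]
155 [524.4 181.4  59.2] [227 229 227]
157 [524.4 183.5  59.7] [226 230 228]
159 [524.3 185.7  60.3] [227 229 227]
252 [571.3 300.5  59.9] [521.8 300.5  59.6]
256 [571.4 306.3  59.2] [521.7 305.9  59.6]
258 [571.3 308.2  60.9] [517.3 338.4   0.9]
259 [5.765e+02 3.405e+02 4.000e-01] [517.1 340.8  -0.6]
260 [5.765e+02 3.421e+02 5.000e-01] [5.172e+02 3.418e+02 5.000e-01]
261 [576.5 343.5   0.9] [517.1 343.7   0. ]
262 [ 5.766e+02  3.457e+02 -2.000e-01] [ 5.171e+02  3.454e+02 -1.000e-01]
```

View pics/w1c.png

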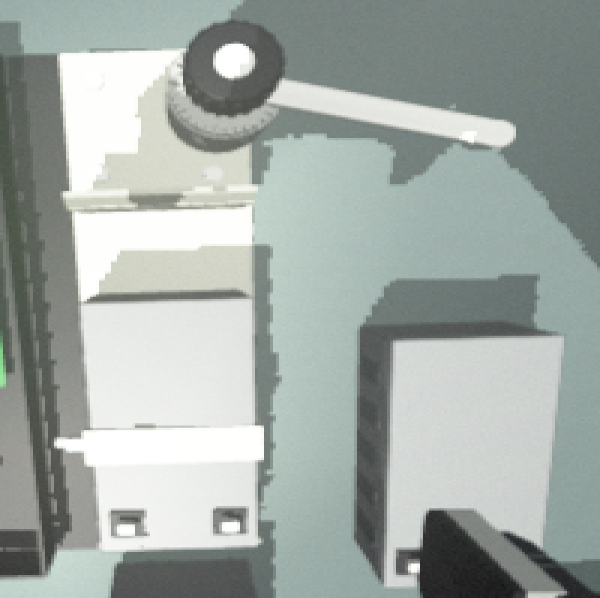

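Run:
```python
from h import *
im,d,p=pickle.load(open("w1.pkl","rb")); C=cloud(p,d)
# battery top points
X,Y,Z=C[...,0],C[...,1],C[...,2]
m=(Z>56)&(Z<64)&(X>505)&(X<590)&(Y>170)&(Y<320)
k,L,st,ce=cv2.connectedComponentsWithStats(m.astype(np.uint8)); i=1+st[1:,4].argmax()
P=C[L==i]; print(st[i],P[:,2].mean())
# end edge per column, side edges per row
e=[];
for u in range(290,342,2):
    vs=np.where((L==i)[:,u])[0]; v=vs.min(); e.append(plane(p,u,v-0.5,60))
e=np.array(e); c=np.polyfit(e[:,0],e[:,1],1); print("end face slope deg",np.degrees(np.arctan(c[0])),"y at 545",np.polyval(c,545), "resid",(e[:,1]-np.polyval(c,e[:,0])).std())
l=[];r=[]
for v in list(range(156,200,2))+list(range(222,250,2)):
    us=np.where((L==i)[v])[0]; l.append(plane(p,us.min()-.5,v,60)); r.append(plane(p,us.max()+.5,v,60))
l,r=np.array(l),np.array(r)
for q in (l,r):
    c2=np.polyfit(q[:,1],q[:,0],1); print("side slope deg",np.degrees(np.arctan(c2[0])),"x at y=175",np.polyval(c2,175),"resid",(q[:,0]-np.polyval(c2,q[:,1])).std())
# back edge
e=[]
for u in range(292,340,2):
    vs=np.where((L==i)[:,u])[0]; e.append(plane(p,u,vs.max()+.5,60))
e=np.array(e); c=np.polyfit(e[:,0],e[:,1],1);print("back",np.degrees(np.arctan(c[0])),np.polyval(c,545))
# plate gap face: points z 15-47 near y 131, and floor start; plus battery face points
m=(Z>8)&(Z<47)&(X>512)&(X<582)&(Y>126)&(Y<136); P=C[m]; print("plate",len(P)); 
c=np.polyfit(P[:,0],P[:,1],1); print(np.degrees(np.arctan(c[0])),np.polyval(c,545),(P[:,1]-np.polyval(c,P[:,0])).std())
m=(Z>8)&(Z<55)&(X>515)&(X<575)&(Y>170)&(Y<180); P=C[m]; c=np.polyfit(P[:,0],P[:,1],1); print("bface",len(P),np.degrees(np.arctan(c[0])),np.polyval(c,545))
# plate lip extents
m=(Z>50)&(Z<62)&(Y>120)&(Y<135)&(X>490)&(X<600); print("lip x",X[m].min(),X[m].max())
# knob top
m=(Z>92)&(Z<104)&(X>480)&(X<560)&(Y>50)&(Y<120); print("knob",[np.round(q,1) for q in cv2.minEnclosingCircle(C[m][:,:2].astype(np.float32))],Z[m].mean())
m=(Z>58)&(Z<75)&(X>380)&(X<510)&(Y>60)&(Y<130); P=C[m]; c=np.polyfit(P[:,0],P[:,1],1); print("arm",c,P[:,0].min(),P[:,0].max(),np.median(P[:,2]),np.degrees(np.arctan(c[0])))
```

```text
[ 282  149   66  110 6045] 60.010001287096536
end face slope deg 2.7848269975437963 y at 545 175.02304534982486 resid 0.3067894500928807
side slope deg -2.660101512921681 x at y=175 579.7211305346362 resid 0.34172605977127
side slope deg -2.5630631462043434 x at y=175 514.1245110313517 resid 0.2995616058324924
back -3.552298665985802 307.6117226387974
plate 103
2.6224428229461147 131.14324180691995 0.03736274001134329
bface 148 2.645928180134043 175.38121218235705
lip x 514.1172186348953 584.1175458608067
knob [array([526.3,  80.3]), np.float64(15.7)] 97.32039722121289
arm [ -0.21519727 194.00365608] 427.39424659353836 509.73059127407 65.48838693616077 -12.144682919816477
```

```bash
python3 -m jog '[[[60,-10,0,0],[120,-20,0,0],[180,-30,0,0],[240,-42,0,0],[300,-54,0,0]]]'; python3 -m jog '[[[55,-11,0,0],[100,-22,0,0],[100,-22,0,0],[100,-22,0,0],[100,-22,0,0]]]';  python3 - <<'E'
from h import *
im,d,p=grab("wrist"); pickle.dump((im,d,p),open("w2.pkl","wb")); cv2.imwrite("pics/w2.png",im)
E
```

```text
clock: 2.08
position: [599.5, -83.8, 405.0]
ee_rot: [0.71, -0.705, 0.001, 0.0]
contact_force: [0.4, 0.0, -0.3]
gripper_width: 85.0
clock: 2.7
position: [622.3, -181.9, 405.5]
ee_rot: [0.711, -0.704, 0.001, 0.0]
contact_force: [0.4, 1.4, -0.8]
gripper_width: 84.9
```

View pics/w2.png

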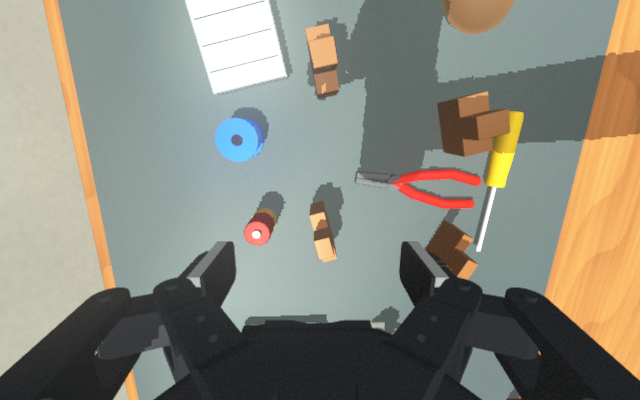

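```bash
cat > pk.py <<'E'
from h import *
def packers(im,d,p,zt=90,lo=85,hi=96):
    C=cloud(p,d); hsv=cv2.cvtColor(im,cv2.COLOR_BGR2HSV)
    brown=(hsv[...,0]<18)&(hsv[...,1]>70)
    out=[]
    for tag,a,b,z in (("tab",lo,hi,zt),("shoulder",53,63,zt-32)):
        m=(brown&(C[...,2]>a)&(C[...,2]<b)&(d>0)).astype(np.uint8)
        k,L,st,ce=cv2.connectedComponentsWithStats(m)
        for i in range(1,k):
            if st[i,4]<80: continue
            cs,_=cv2.findContours((L==i).astype(np.uint8),0,2)
            c=max(cs,key=cv2.contourArea).reshape(-1,2)
            Q=np.array([plane(p,u,v,z)[:2] for u,v in c],np.float32)
            r=cv2.minAreaRect(Q); print(tag,ce[i].round(),st[i,4],"zmed",np.median(C[L==i][:,2]).round(1),"c",np.round(r[0],1),"size",np.round(r[1],1),"ang",round(r[2],1))
E
python3 - <<'E'
from pk import *
im,d,p=pickle.load(open("w2.pkl","rb")); packers(im,d,p)
E
```

```text
tab [323.  52.] 736 zmed 89.6 c [ 618.8 -314.7] size [23.7 24.7] ang 11.9
tab [492. 124.] 841 zmed 89.5 c [ 450.5 -251.8] size [33.7 24. ] ang 14.6
tab [326. 245.] 133 zmed 89.4 c [ 614.7 -117.7] size [17.9 25.8] ang 16.1
tab [466. 269.] 269 zmed 89.4 c [451.7 -92.7] size [24.3 17.6] ang 66.3
shoulder [317.  32.] 300 zmed 57.6 c [ 623.9 -339.4] size [23.9 14.7] ang 12.4
shoulder [326.  81.] 468 zmed 57.6 c [ 614.5 -294.1] size [23.6 21.2] ang 11.2
shoulder [473. 122.] 1154 zmed 57.5 c [ 449.9 -251.7] size [34.6 63.9] ang 14.8
shoulder [320. 222.] 172 zmed 57.8 c [ 620.  -137.2] size [18.1 23.9] ang 13.7
shoulder [257. 232.] 455 zmed 57.7 c [ 695.7 -121.7] size [32.7 31.4] ang 76.3
shoulder [459. 246.] 308 zmed 57.6 c [ 447.1 -100.4] size [44.6 17.4] ang 63.5
```

```bash
python3 -m jog '[[[-20,2,20,10],[-40,4,40,20],[-64,7,60,30],[-64,7,75,40],[-64,7,75,50]]]'; python3 -m jog '[[[0,0,0,10],[0,0,0,20],[0,0,0,26],[0,0,0,26],[0,0,0,26]]]';  python3 - <<'E'
from pk import *
im,d,p=grab("wrist"); pickle.dump((im,d,p),open("w3.pkl","wb")); cv2.imwrite("pics/w3.png",im); packers(im,d,p)
E
```

```text
clock: 3.38
position: [614.2, -116.5, 329.2]
ee_rot: [-0.345, 0.939, -0.0, -0.001]
contact_force: [0.7, -0.3, 0.6]
gripper_width: 84.8
clock: 4.0
position: [614.2, -115.9, 329.4]
ee_rot: [-0.126, 0.992, -0.0, -0.001]
contact_force: [-0.7, 0.8, -0.0]
gripper_width: 85.1
tab [423.   4.] 160 zmed 89.2 c [459.7 -85.4] size [ 6.9 14.4] ang 14.6
tab [ 62. 153.] 1165 zmed 89.4 c [ 617.8 -312.3] size [24.  27.8] ang 12.8
tab [319. 211.] 675 zmed 89.7 c [ 613.6 -115.9] size [18.2 23.2] ang 14.6
shoulder [417.  25.] 810 zmed 57.6 c [453.8 -84.5] size [50.3 16. ] ang 65.0
shoulder [118. 150.] 902 zmed 57.6 c [ 614.9 -297.9] size [24.7 36.6] ang 14.6
shoulder [318. 200.] 903 zmed 57.7 c [ 613.9 -116.1] size [18.7 63.2] ang 15.9
shoulder [293. 277.] 730 zmed 57.6 c [ 694.2 -120.4] size [33.8 31.2] ang 14.1
```

View pics/w3.png

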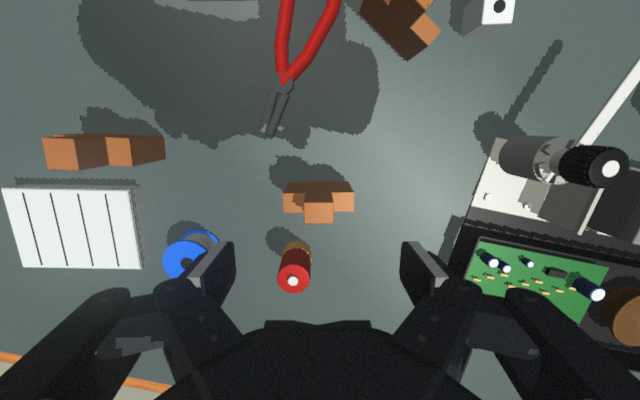

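```bash
python3 -m jog '[[[0.5,0,40,0],[0.5,0,75,0],[0.5,0,95,0],[0.5,0,95,0],[0.5,0,95,0]]]'; python3 -m jog '[[[0,0,0,0],[0,0,0,0],[0,0,0,0],[0,0,0,0],[0,0,0,0]]]' 15
```

```text
clock: 4.68
position: [614.0, -116.2, 235.5]
ee_rot: [-0.126, 0.992, -0.001, -0.0]
contact_force: [-0.6, -0.3, 0.8]
gripper_width: 85.3
clock: 5.3
position: [614.1, -116.2, 235.9]
ee_rot: [-0.126, 0.992, -0.001, -0.0]
contact_force: [-0.9, -0.6, 2.9]
gripper_width: 23.0
```

Run:
```python
from pk import *
im,d,p=grab("wrist"); pickle.dump((im,d,p),open("w4.pkl","wb")); cv2.imwrite("pics/w4.png",im); print(arm.read_state()["gripper_width"],arm.read_state()["position"])
```

```text
23.057514050577968 [ 614.13013248 -116.21699999  235.89173618]
```

View pics/w4.png

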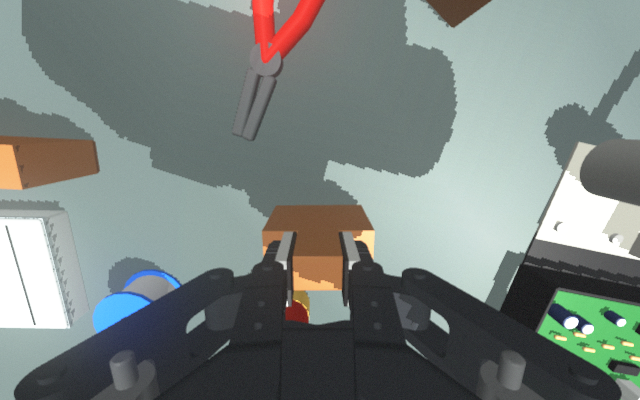

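```bash
python3 -m jog '[[[0,0,-50,0],[0,0,-100,0],[-1,40,-125,-10],[-2,90,-125,-20],[-3,145,-125,-30]]]'
python3 - <<'E'
from h import *
s=arm.read_state(); print(s["position"],s["gripper_width"]);q=s["ee_rot"];print(np.degrees(2*np.arctan2(q[1],q[0])))
E
```

```text
clock: 5.98
position: [580.0, 26.0, 360.5]
ee_rot: [-0.381, 0.925, -0.0, -0.0]
contact_force: [0.1, 0.7, -2.3]
gripper_width: 22.8
[579.97730805  26.03904798 360.49405755] 22.773282778256565
224.76681515213122
```

```bash
python3 -m jog '[[[-25,40,0,-10],[-50,80,0,-20],[-75,122,0,-30],[-75,122,0,-40],[-75,122,0,-48]]]'; python3 -m jog '[[[0,0,0,0],[0,0,0,0],[0,0,0,0],[0,0,0,0],[0,0,0,0]]]';python3 - <<'E'
from pk import *
im,d,p=grab("wrist"); pickle.dump((im,d,p),open("w5.pkl","wb")); cv2.imwrite("pics/w5.png",im); packers(im,d,p,215,205,222)
s=arm.read_state(); print(s["position"],s["gripper_width"]);q=s["ee_rot"];print(np.degrees(2*np.arctan2(q[1],q[0])))
E
```

```text
clock: 6.6
position: [546.8, 166.3, 359.6]
ee_rot: [0.726, -0.688, 0.0, 0.001]
contact_force: [0.7, -0.2, -1.2]
gripper_width: 23.1
clock: 7.22
position: [546.9, 166.2, 359.6]
ee_rot: [0.726, -0.688, -0.0, 0.001]
contact_force: [0.1, -0.6, -0.1]
gripper_width: 23.1
tab [311. 261.] 1099 zmed 213.1 c [547.5 162.9] size [23.9 21.8] ang 3.1
shoulder [570. 288.] 6369 zmed 60.1 c [395.1 191.7] size [75.9 39.5] ang 89.5
[546.86481842 166.2541471  359.58996148] 23.01074009575541
-86.89678997780982
```

View pics/w5.png

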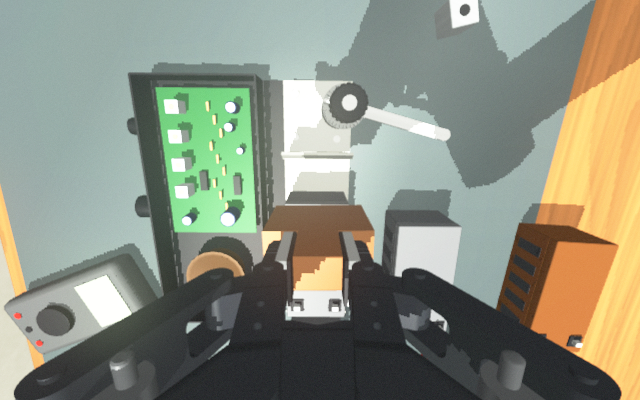

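```bash
cat > hand.py <<'E'
from h import *
def face(im,d,p,zf0,zf1):
    C=cloud(p,d); hsv=cv2.cvtColor(im,cv2.COLOR_BGR2HSV)
    b=(hsv[...,0]<18)&(hsv[...,1]>70)&(d>0)
    X,Y,Z=np.moveaxis(C,-1,0)
    m=b&(Z>zf0)&(Z<zf1)&(X>505)&(X<590)&(Y>90)&(Y<200); P=C[m]
    A=np.c_[P[:,0]-547,P[:,2]-zf0,np.ones(len(P))]
    keep=np.ones(len(P),bool)
    for _ in range(5):
        c,*_=np.linalg.lstsq(A[keep],P[keep,1],rcond=None); r=P[:,1]-A@c; keep=abs(r)<1
    print("face n",keep.sum(),"yaw",np.degrees(np.arctan(c[0])).round(2),"tilt",np.degrees(np.arctan(c[1])).round(2),"y at x547,z=zf0",c[2].round(2),"rms",r[keep].std().round(2))
    mm=b&(Z>zf0+5)&(Z<zf0+45)&(abs(Y-c[2])<8); l=[]
    for v in np.where(mm.sum(1)>20)[0]:
        us=np.where(mm[v])[0]; l.append((C[v,us.min(),0],C[v,us.max(),0],C[v,us.min(),2]))
    l=np.array(l); print("x edges",np.median(l,0) if len(l) else None)
    m=(Z>8)&(Z<47)&(X>512)&(X<582)&(Y>126)&(Y<136); P=C[m]; c=np.polyfit(P[:,0],P[:,1],1); print("plate",len(P),np.degrees(np.arctan(c[0])),"y at 547",np.polyval(c,547))
E
python3 - <<'E'
from hand import *
im,d,p=pickle.load(open("w5.pkl","rb")); face(im,d,p,130,178)
E
```

```text
face n 2159 yaw 3.71 tilt -0.0 y at x547,z=zf0 156.92 rms 0.21
x edges [578.38941366 515.99881903 157.02158161]Traceback (most recent call last):
  File "<stdin>", line 2, in <module>
  File "hand.py", line 16, in face
    m=(Z>8)&(Z<47)&(X>512)&(X<582)&(Y>126)&(Y<136); P=C[m]; c=np.polyfit(P[:,0],P[:,1],1); print("plate",len(P),np.degrees(np.arctan(c[0])),"y at 547",np.polyval(c,547))
                                                              ~~~~~~~~~~^^^^^^^^^^^^^^^^^
    raise TypeError("expected non-empty vector for x")
TypeError: expected non-empty vector for x
```

```bash
sed -i 's/^    m=(Z>8).*$/    m=(Z>49)\&(Z<62)\&(X>508)\&(X<590)\&(Y>118)\&(Y<136); print("lip n",m.sum())\n    v=(Z>8)\&(Z<47)\&(X>512)\&(X<582)\&(Y>126)\&(Y<136); P=C[v]\n    if len(P)>10: c=np.polyfit(P[:,0],P[:,1],1); print("plate",len(P),np.degrees(np.arctan(c[0])),np.polyval(c,547))/' hand.py
python3 -m jog '[[[0,0,30,1],[0,0,58,1],[0,0,58,1],[0,0,58,1],[0,0,58,1]]]';python3 - <<'E'
from hand import *
im,d,p=grab("wrist"); pickle.dump((im,d,p),open("w6.pkl","wb")); cv2.imwrite("pics/w6.png",im); face(im,d,p,70,120)
C=cloud(p,d)
s=arm.read_state(); print(s["position"],s["contact_force"]);q=s["ee_rot"];print(np.degrees(2*np.arctan2(q[1],q[0])))
E
```

```text
clock: 7.9
position: [547.2, 166.4, 303.1]
ee_rot: [0.72, -0.694, 0.0, -0.001]
contact_force: [-0.1, -0.6, -1.1]
gripper_width: 22.8
face n 2074 yaw 2.71 tilt -0.03 y at x547,z=zf0 157.36 rms 0.21
x edges [578.92756969 516.8500557   97.00616622]
lip n 707
plate 74 2.6861818802909023 128.25738194815577
[547.09417263 166.36617988 302.96833371] [-0.63864792  0.1855234  -0.61464416]
-87.88968143503317
```

View pics/w6.png

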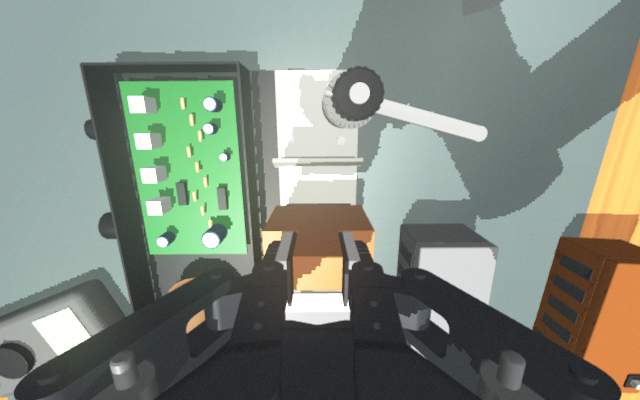

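```bash
python3 -m jog '[[[0.7,0.4,0,0],[0.7,0.4,10,0],[0.7,0.4,25,0],[0.7,0.4,35,0],[0.7,0.4,35,0]]]';python3 - <<'E'
from hand import *
im,d,p=grab("wrist"); cv2.imwrite("pics/w7.png",im); face(im,d,p,60,85)
s=arm.read_state(); print(s["position"],s["contact_force"],s["wrist_torque"])
E
```

```text
clock: 8.57
position: [546.4, 165.5, 266.3]
ee_rot: [0.72, -0.694, -0.0, 0.001]
contact_force: [-1.0, -0.2, -1.3]
gripper_width: 23.0
face n 1371 yaw 2.71 tilt 0.07 y at x547,z=zf0 156.08 rms 0.22
x edges [575.10041987 515.33617092  86.42491017]
lip n 993
plate 261 2.616399420595848 128.26257291298776
[546.77180473 165.61800262 267.16969648] [-0.60727174  0.19659092 -1.04070208] [ 0.01198664 -0.00958632 -0.0212273 ]
```

```bash
python3 -m jog '[[[-0.3,0,10,0],[-0.3,0,18,0],[-0.3,0,24,0],[-0.3,0,26,0],[-0.3,0,26,0]]]';python3 - <<'E'
from hand import *
im,d,p=grab("wrist"); cv2.imwrite("pics/w8.png",im); face(im,d,p,60,70)
s=arm.read_state(); print(s["position"],s["contact_force"],s["wrist_torque"])
E
```

```text
clock: 9.25
position: [546.8, 165.9, 241.1]
ee_rot: [0.72, -0.694, 0.0, 0.0]
contact_force: [-0.5, -0.3, -1.3]
gripper_width: 23.2
face n 400 yaw 0.13 tilt -6.31 y at x547,z=zf0 157.6 rms 0.48
x edges [558.92444673 529.46863518  91.21576879]
lip n 1266
plate 465 2.649977669315015 128.2825016717003
[546.8534239  165.97891239 241.30649288] [ 0.38505856  0.86468884 -0.81205201] [-0.01050469  0.05928329 -0.01834238]
```

```bash
python3 -m jog '[[[0,0,1,0],[0,0,1.5,0],[0,0,2,0],[0,0,2.5,0],[0,0,3,0]]]';python3 - <<'E'
from hand import *
s=arm.read_state(); print(s["position"],s["contact_force"],s["wrist_torque"])
E
```

```text
clock: 9.93
position: [546.9, 166.0, 238.9]
ee_rot: [0.72, -0.694, 0.0, 0.0]
contact_force: [-1.9, 0.2, 5.4]
gripper_width: 22.9
[546.89388051 165.99880547 238.8974596 ] [-1.88073595  0.19624165  5.44421197] [-0.03570233  0.69604055  0.08770131]
```

```bash
python3 -m jog '[[[-0.4,0,0,0],[-0.7,0,0,0],[-0.7,0,0,0],[-0.7,0,0,0],[-0.7,0,0,0]]]'; python3 -m jog '[[[0,0,-0.5,0],[0,0,-0.5,0],[0,0,-0.5,0],[0,0,-0.5,0],[0,0,-0.5,0]]]' 55;python3 -m jog '[[[0,0,-20,0],[0,0,-60,0],[0,0,-120,0],[0,0,-165,0],[0,0,-165,0]]]' 85;python3 - <<'E'
from pk import *
im,d,p=grab("wrist"); pickle.dump((im,d,p),open("w9.pkl","wb")); cv2.imwrite("pics/w9.png",im); packers(im,d,p,93,88,99)
E
```

```text
clock: 10.55
position: [546.9, 166.7, 238.9]
ee_rot: [0.72, -0.694, 0.001, 0.0]
contact_force: [0.3, -0.6, 1.1]
gripper_width: 22.7
clock: 11.18
position: [546.9, 166.7, 239.4]
ee_rot: [0.72, -0.694, 0.001, 0.0]
contact_force: [-0.1, 0.3, 0.8]
gripper_width: 55.1
clock: 11.8
position: [547.3, 167.0, 409.2]
ee_rot: [0.72, -0.694, 0.002, -0.004]
contact_force: [-0.1, 0.6, -1.0]
gripper_width: 84.9
shoulder [328. 178.] 208 zmed 60.2 c [545.9 165.5] size [62. 19.] ang 2.3
shoulder [546. 256.] 4163 zmed 60.1 c [263.7 259.1] size [118.9  71.3] ang 89.4
shoulder [470. 372.] 422 zmed 60.4 c [326.2 430.7] size [21.5 82.4] ang 8.6
```

View pics/w9.png

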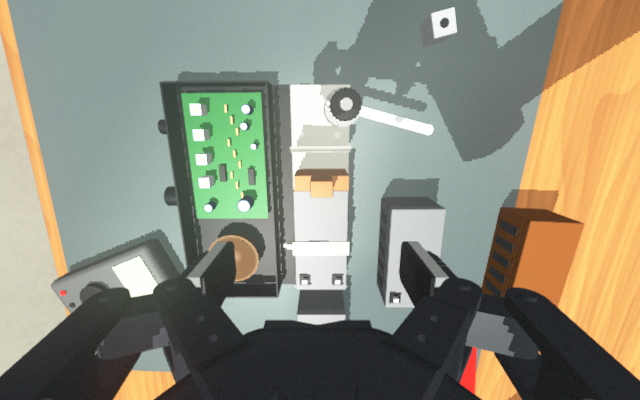

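```bash
python3 -m jog '[[[60,-6,0,10],[120,-13,0,20],[180,-20,0,30],[240,-27,0,40],[300,-33,0,50]]]'
python3 - <<'E'
from h import *
s=arm.read_state(); P=s["position"];q=s["ee_rot"];y=2*np.arctan2(q[1],q[0]);D=np.array([618,-314])-P[:2]
print(P,np.degrees(y),D@[np.cos(y),np.sin(y)],D@[np.sin(y),-np.cos(y)])
E
```

```text
clock: 12.48
position: [590.7, -133.6, 403.9]
ee_rot: [-0.357, 0.934, 0.001, 0.001]
contact_force: [1.3, 1.0, -0.6]
gripper_width: 84.7
[ 590.69345957 -133.58668837  403.92335127] 221.80693769845863 99.91344812476282 -152.68239272486056
```

Yaw is −138.2°; I need −167.5°, so spin +29.3°.

```bash
python3 -m jog '[[[30,-46,15,10],[60,-92,30,20],[90,-138,50,29],[100,-153,74,29],[100,-153,74,29]]]'; python3 -m jog '[[[0,0,0,0],[0,0,0,0],[0,0,0,0],[0,0,0,0],[0,0,0,0]]]'
python3 - <<'E'
from pk import *
im,d,p=grab("wrist"); pickle.dump((im,d,p),open("w10.pkl","wb")); cv2.imwrite("pics/w10.png",im); packers(im,d,p)
s=arm.read_state(); P=s["position"];q=s["ee_rot"];y=2*np.arctan2(q[1],q[0])
print(P,np.degrees(y)-180)
E
```

```text
clock: 13.1
position: [617.2, -314.9, 324.5]
ee_rot: [-0.111, 0.994, 0.003, -0.004]
contact_force: [-0.2, 0.3, 0.5]
gripper_width: 85.2
clock: 13.72
position: [617.2, -314.6, 324.9]
ee_rot: [-0.111, 0.994, 0.003, -0.003]
contact_force: [-0.6, -0.2, -0.8]
gripper_width: 85.3
tab [467.  10.] 813 zmed 89.6 c [ 460.1 -249.9] size [12.  25.9] ang 13.0
tab [316. 215.] 904 zmed 89.6 c [ 617.7 -314.8] size [24.6 23.1] ang 11.9
shoulder [434.  21.] 1613 zmed 57.6 c [ 454.2 -250.8] size [24.7 66. ] ang 13.0
shoulder [624.  53.] 1037 zmed 57.6 c [ 446.9 -101.5] size [47.4 18.4] ang 64.5
shoulder [315. 203.] 1197 zmed 57.7 c [ 617.8 -315.3] size [25.2 63. ] ang 11.8
[ 617.18783358 -314.76227182  324.81554051] 12.733195456725468
```

View pics/w10.png

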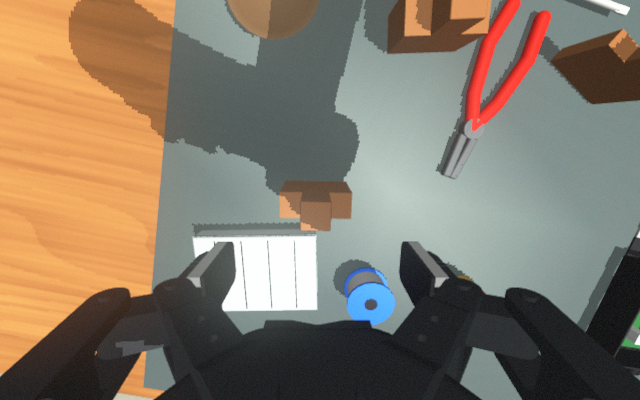

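```bash
python3 -m jog '[[[-0.5,-0.2,40,0.9],[-0.5,-0.2,75,0.9],[-0.5,-0.2,89,0.9],[-0.5,-0.2,89,0.9],[-0.5,-0.2,89,0.9]]]'; python3 -m jog '[[[0,0,0,0],[0,0,0,0],[0,0,0,0],[0,0,0,0],[0,0,0,0]]]' 15;  python3 - <<'E'
from h import *
s=arm.read_state(); P=s["position"];q=s["ee_rot"];y=2*np.arctan2(q[1],q[0]);print(P,q,np.degrees(y)-180,s["gripper_width"])
E
```

```text
clock: 14.4
position: [617.7, -314.6, 237.6]
ee_rot: [-0.103, 0.995, 0.002, -0.002]
contact_force: [0.6, -0.0, 0.6]
gripper_width: 85.3
clock: 15.02
position: [617.8, -314.7, 238.0]
ee_rot: [-0.103, 0.995, 0.002, -0.002]
contact_force: [-0.5, 0.9, 2.4]
gripper_width: 22.9
[ 617.82961033 -314.65910141  238.01356074] [-0.103342    0.99464225  0.00191485 -0.00188538] 11.863344099500978 22.883420667084653
```

```bash
python3 -m jog '[[[0,0,-50,0],[0,0,-100,0],[-2,40,-130,-10],[-5,90,-130,-20],[-8,145,-130,-30]]]'
python3 - <<'E'
from h import *
s=arm.read_state(); P=s["position"];q=s["ee_rot"];y=2*np.arctan2(q[1],q[0]);D=np.array([548.3,144.2])-P[:2]
print(P,q,np.degrees(y)-360,D@[np.cos(y),np.sin(y)],D@[np.sin(y),-np.cos(y)],s["gripper_width"])
E
```

```text
clock: 15.65
position: [595.8, -170.5, 368.2]
ee_rot: [-0.359, 0.933, 0.003, -0.001]
contact_force: [0.2, 0.3, -2.1]
gripper_width: 22.6
[ 595.75280969 -170.45057186  368.1675797 ] [-0.3592547   0.93323463  0.0027276  -0.00132237] -137.89093448706643 -175.7832513670744 265.2489397848797 22.597741849251637
```

```bash
python3 -m jog '[[[-32,48,0,-10],[-64,96,0,-20],[-96,144,0,-30],[-128,192,0,-40],[-160,240,0,-50]]]'; python3 -m jog '[[[0,0,0,0],[0,0,0,0],[0,0,0,0],[0,0,0,0],[0,0,0,0]]]'
python3 - <<'E'
from h import *
s=arm.read_state(); P=s["position"];q=s["ee_rot"];y=2*np.arctan2(q[1],q[0]);D=np.array([548.3,144.2])-P[:2]
print(P,q,np.degrees(y),D@[np.cos(y),np.sin(y)],D@[np.sin(y),-np.cos(y)],s["gripper_width"])
E
```

```text
clock: 16.27
position: [552.7, 116.6, 369.0]
ee_rot: [0.722, -0.692, -0.003, 0.0]
contact_force: [0.8, -0.1, -2.0]
gripper_width: 22.8
clock: 16.9
position: [552.9, 115.8, 369.0]
ee_rot: [0.721, -0.693, -0.003, 0.0]
contact_force: [0.3, -0.4, -1.4]
gripper_width: 22.7
[552.8667144  115.75899726 368.97224876] [ 7.21381059e-01 -6.92530008e-01 -3.36911052e-03  4.52891763e-04] -87.66206777630886 -28.603619971135547 3.4027109544472856 22.681128869008838
```

```bash
python3 -m jog '[[[-14,2,0,0],[-28.6,3.4,0,0],[-28.6,3.4,30,0],[-28.6,3.4,60,0],[-28.6,3.4,60,0]]]'
python3 - <<'E'
from hand import *
im,d,p=grab("wrist"); pickle.dump((im,d,p),open("w11.pkl","wb")); cv2.imwrite("pics/w11.png",im); face(im,d,p,72,120)
s=arm.read_state(); P=s["position"];q=s["ee_rot"];y=2*np.arctan2(q[1],q[0])
print(P,q,np.degrees(y),s["gripper_width"])
from scipy.spatial.transform import Rotation as R
print(R.from_quat(q).as_matrix()[:,2])
E
```

```text
clock: 17.52
position: [551.5, 145.0, 326.2]
ee_rot: [0.725, -0.689, 0.005, -0.005]
contact_force: [-13.7, -11.2, 63.2]
gripper_width: 23.3
face n 699 yaw 3.25 tilt -2.87 y at x547,z=zf0 137.42 rms 0.16
x edges [582.39810871 521.25941772 105.95718242]
lip n 487
plate 329 2.617898842232949 128.22854184104122
[551.32231707 144.79932201 326.26663565] [ 0.72442993 -0.68930893  0.00466077 -0.0057231 ] -87.15382946740272 23.031166448890687
[ 0.01464277  0.00186656 -0.99989105]
```

View pics/w11.png

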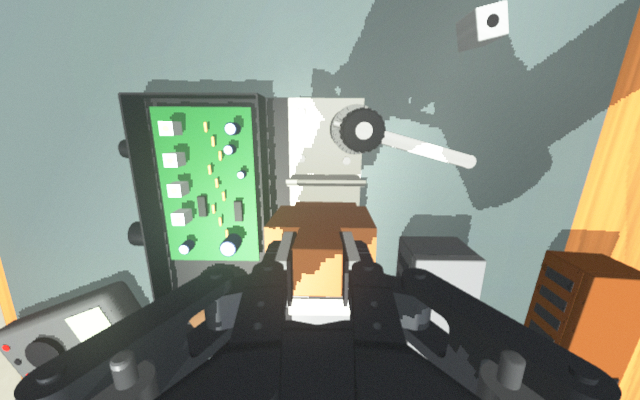

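```bash
python3 -m jog '[[[3,0,-10,0],[3,0,-25,0],[3,0,-30,0],[3,0,-30,0],[3,0,-30,0]]]'
python3 - <<'E'
from hand import *
im,d,p=grab("wrist"); pickle.dump((im,d,p),open("w12.pkl","wb")); cv2.imwrite("pics/w12.png",im); face(im,d,p,110,145)
s=arm.read_state(); P=s["position"];q=s["ee_rot"];y=2*np.arctan2(q[1],q[0])
print(P,q,np.degrees(y),s["gripper_width"],s["contact_force"])
from scipy.spatial.transform import Rotation as R
print(R.from_quat(q).as_matrix()[:,2])
i2,d2,p2=grab("side"); pickle.dump((i2,d2,p2),open("s12.pkl","wb"));cv2.imwrite("pics/s12.png",cv2.resize(i2[60:260,200:420],None,fx=3,fy=3,interpolation=3))
E
```

```text
clock: 18.2
position: [550.9, 141.9, 354.7]
ee_rot: [0.724, -0.689, 0.004, -0.004]
contact_force: [-0.3, 0.9, -2.5]
gripper_width: 22.9
face n 588 yaw 2.95 tilt -2.37 y at x547,z=zf0 133.17 rms 0.17
x edges [582.32022319 521.7770101  141.44142   ]
lip n 409
plate 237 2.645606816959572 128.19989964899034
[550.94722901 141.88067689 354.84310881] [ 0.72446067 -0.68928926  0.0041816  -0.0044239 ] -87.14976830596933 23.16481782933389 [-0.1318954  -0.00340526 -0.78500707]
[ 1.21575052e-02  6.45211156e-04 -9.99925887e-01]
```

View pics/w12.png

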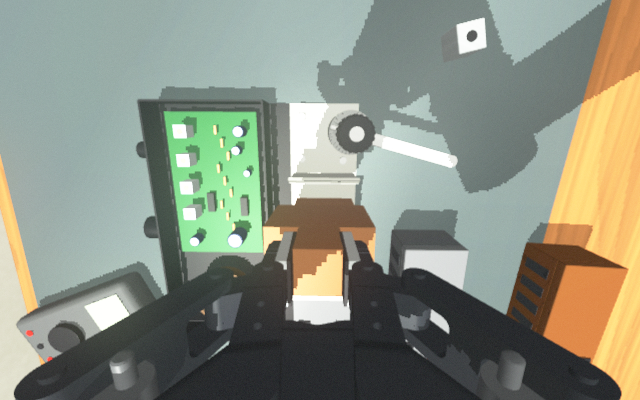

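View pics/s12.png

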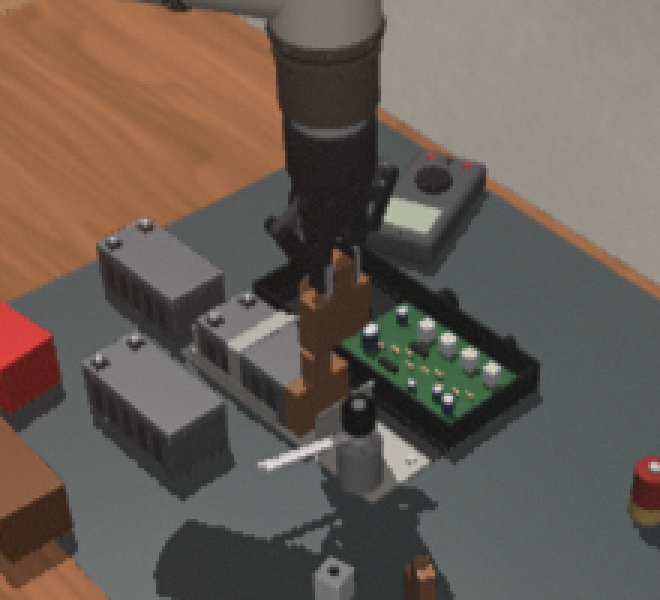

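```bash
python3 -m jog '[[[45,-10,-10,0],[100,-20,-10,0],[155,-20,-10,0],[175,-20,20,0],[175,-20,60,0]]]'
python3 - <<'E'
from h import *
s=arm.read_state(); P=s["position"];q=s["ee_rot"]
print(P,q,s["contact_force"])
from scipy.spatial.transform import Rotation as R
print(R.from_quat(q).as_matrix()[:,2])
for n in ("side","scene"):
    im,d,p=grab(n); pickle.dump((im,d,p),open(n+"13.pkl","wb")); r=im[100:260,230:420] if n=="side" else im[180:300,270:470]
    cv2.imwrite(f"pics/{n}13.png",cv2.resize(r,None,fx=3.8,fy=3.7,interpolation=3))
E
```

```text
clock: 18.92
position: [580.7, -33.8, 295.0]
ee_rot: [0.723, -0.69, 0.005, -0.006]
contact_force: [-0.3, -0.1, -3.1]
gripper_width: 22.9
[580.67121181 -33.81704455 294.99671005] [ 0.72337758 -0.69041224  0.00501789 -0.00553432] [-0.26785544 -0.06984595 -3.09851648]
[ 0.01490157  0.00107798 -0.99988838]
```

View pics/side13.png

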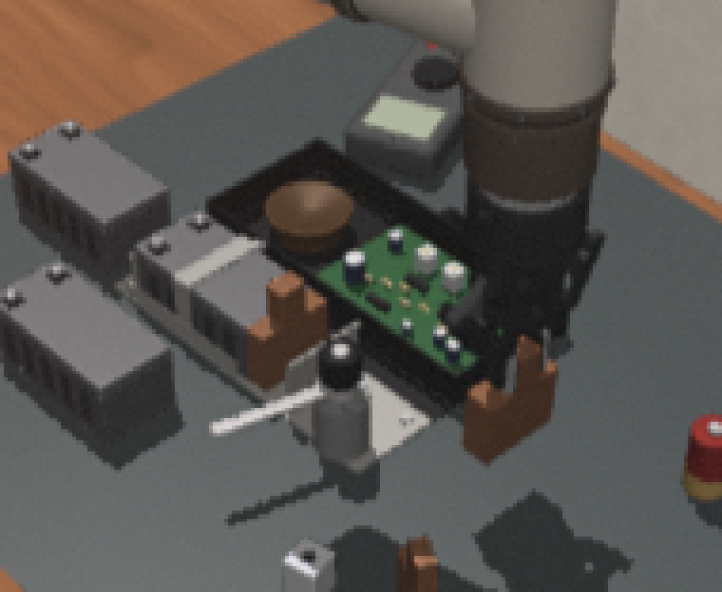

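View pics/scene13.png

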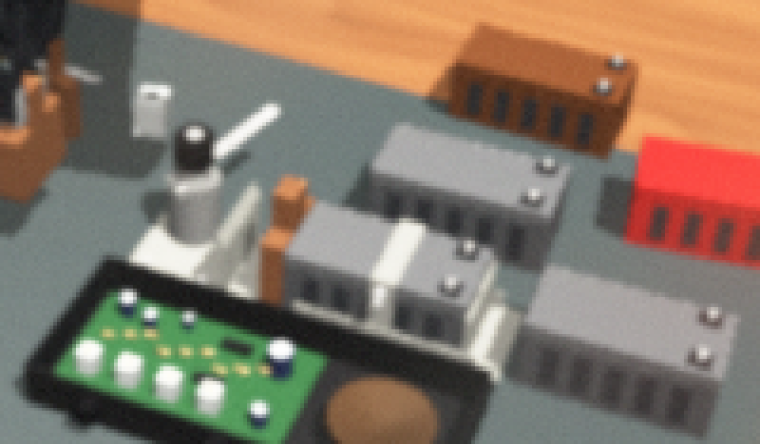

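```bash
python3 -m jog '[[[0,0,20,0],[0,0,40,0],[0,0,50,0],[0,0,53,0],[0,0,53,0]]]';python3 -m jog '[[[0,0,1,0],[0,0,2,0],[0,0,3,0],[0,0,3.5,0],[0,0,3.5,0]]]'
```

```text
clock: 19.65
position: [579.1, -32.6, 238.0]
ee_rot: [0.724, -0.69, 0.001, -0.001]
contact_force: [0.2, 0.2, -1.3]
gripper_width: 23.0
clock: 20.27
position: [579.3, -32.6, 236.3]
ee_rot: [0.724, -0.69, 0.002, -0.001]
contact_force: [-3.2, 0.7, 7.2]
gripper_width: 22.8
```

```bash
python3 -m jog '[[[0,0,0,0],[0,0,0,0],[0,0,0,0],[0,0,0,0],[0,0,0,0]]]' 60;python3 -m jog '[[[0,0,-20,0],[0,0,-50,0],[0,0,-85,0],[0,0,-85,0],[0,0,-85,0]]]' 85
python3 - <<'E'
from pk import *
im,d,p=grab("wrist"); pickle.dump((im,d,p),open("w14.pkl","wb")); cv2.imwrite("pics/w14.png",im); packers(im,d,p)
s=arm.read_state(); P=s["position"];q=s["ee_rot"];y=2*np.arctan2(q[1],q[0])
print(P,q,np.degrees(y))
E
```

```text
clock: 20.9
position: [579.3, -32.6, 236.2]
ee_rot: [0.724, -0.69, 0.002, -0.001]
contact_force: [-0.4, 0.6, -0.3]
gripper_width: 59.9
clock: 21.52
position: [578.6, -32.6, 320.7]
ee_rot: [0.724, -0.69, 0.001, -0.001]
contact_force: [-0.5, -0.9, -1.5]
gripper_width: 85.2
tab [501. 147.] 770 zmed 89.4 c [452.1 -90.7] size [24.3 16.5] ang 64.5
tab [319. 210.] 180 zmed 89.2 c [580.1 -31.1] size [23.7 24.9] ang 2.9
shoulder [176.  90.] 1306 zmed 57.6 c [ 695.2 -120.1] size [33.1 30.9] ang 2.8
shoulder [476. 143.] 1103 zmed 57.5 c [451.5 -91.1] size [64.1 16.8] ang 64.4
shoulder [334. 201.] 535 zmed 57.7 c [580.1 -31.5] size [63.9 23.7] ang 1.8
[578.57414738 -32.58500507 320.13342725] [ 7.23934049e-01 -6.89868678e-01  7.73833089e-04 -3.18828249e-04] -87.23946717462856
```

View pics/w14.png

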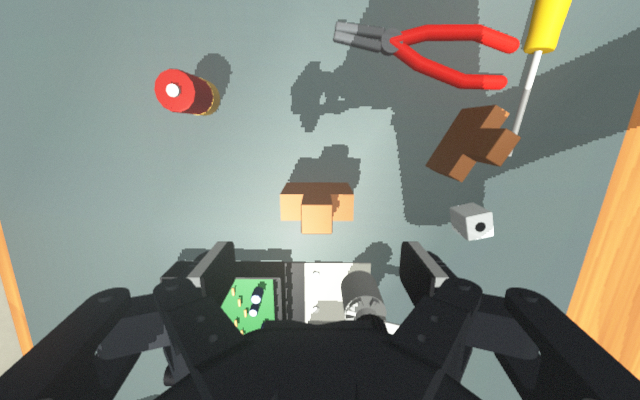

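```bash
python3 -m jog '[[[-1.2,-1.5,35,0],[-1.2,-1.5,70,0],[-1.2,-1.5,85,0],[-1.2,-1.5,85,0],[-1.2,-1.5,85,0]]]'; python3 -m jog '[[[0,0,0,0],[0,0,0,0],[0,0,0,0],[0,0,0,0],[0,0,0,0]]]' 15;python3 -m jog '[[[0,0,-50,0],[0,0,-100,0],[-50,5,-125,0],[-100,15,-125,0],[-150,25,-125,0]]]'
python3 - <<'E'
from h import *
s=arm.read_state(); P=s["position"];q=s["ee_rot"];y=2*np.arctan2(q[1],q[0]);D=np.array([548.3,141.5])-P[:2]
print(P,q,np.degrees(y),D@[np.cos(y),np.sin(y)],D@[np.sin(y),-np.cos(y)],s["gripper_width"])
E
```

```text
clock: 22.2
position: [580.8, -31.3, 236.2]
ee_rot: [0.724, -0.69, 0.001, -0.001]
contact_force: [-0.5, 0.2, -0.0]
gripper_width: 85.1
clock: 22.82
position: [580.8, -31.3, 236.5]
ee_rot: [0.724, -0.69, 0.002, -0.001]
contact_force: [-1.0, 0.6, 2.1]
gripper_width: 22.9
clock: 23.45
position: [547.3, 118.6, 361.1]
ee_rot: [0.724, -0.69, 0.001, -0.001]
contact_force: [0.9, 0.4, -1.3]
gripper_width: 23.1
[547.26685039 118.57931613 361.09690814] [ 0.72379575 -0.69001209  0.00129098 -0.00117184] -87.26229719722784 -22.845176499862934 -2.126748208488576 23.061685296870962
```

```bash
python3 -m jog '[[[-12,-1,0,0],[-22.8,-2,0,0],[-22.8,-2,0,0],[-22.8,-2,8,0],[-22.8,-2,8,0]]]'; python3 -m jog '[[[0,0,0,0],[0,0,0,0],[0,0,0,0],[0,0,0,0],[0,0,0,0]]]'
python3 - <<'E'
from hand import *
im,d,p=grab("wrist"); pickle.dump((im,d,p),open("w15.pkl","wb")); cv2.imwrite("pics/w15.png",im); face(im,d,p,120,170)
s=arm.read_state(); P=s["position"];q=s["ee_rot"];y=2*np.arctan2(q[1],q[0])
print(P,q,np.degrees(y),s["gripper_width"])
E
```

```text
clock: 24.08
position: [548.1, 140.4, 351.9]
ee_rot: [0.723, -0.691, 0.001, 0.0]
contact_force: [0.9, 0.2, -2.2]
gripper_width: 23.0
clock: 24.7
position: [548.1, 140.5, 352.0]
ee_rot: [0.723, -0.691, 0.001, -0.0]
contact_force: [-0.2, 0.4, -2.5]
gripper_width: 23.2
face n 2118 yaw 2.72 tilt 0.04 y at x547,z=zf0 129.52 rms 0.2
x edges [579.55700509 517.42098612 147.14438777]
lip n 382
plate 285 2.63562194898713 128.22103911012715
[548.05641226 140.46983808 351.95492625] [ 7.23245901e-01 -6.90590129e-01  7.99188111e-04 -4.23029005e-05] -87.3537167165631 23.177384553120916
```

View pics/w15.png

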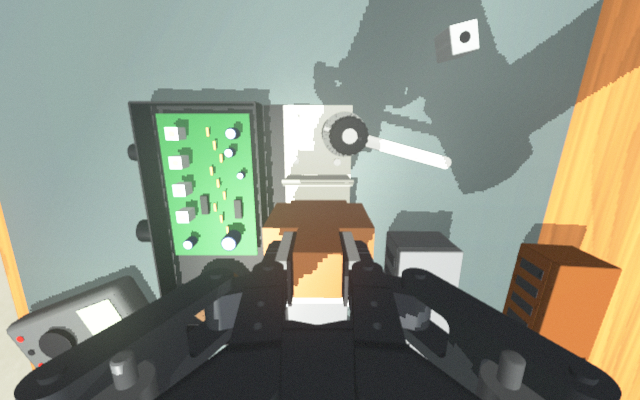

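```bash
python3 -m jog '[[[-1.9,0,0,0],[-1.9,0,5,0],[-1.9,0,12,0],[-1.9,0,20,0],[-1.9,0,25,0]]]';python3 - <<'E'
from hand import *
im,d,p=grab("wrist"); face(im,d,p,95,145); cv2.imwrite("pics/w16.png",im)
s=arm.read_state(); P=s["position"];q=s["ee_rot"];y=2*np.arctan2(q[1],q[0])
print(P,q,np.degrees(y),s["contact_force"],s["wrist_torque"])
E
```

```text
clock: 25.38
position: [547.8, 142.3, 326.0]
ee_rot: [0.723, -0.691, 0.001, 0.001]
contact_force: [0.4, 0.5, -1.2]
gripper_width: 22.8
face n 2138 yaw 2.71 tilt 0.03 y at x547,z=zf0 131.21 rms 0.2
x edges [578.97446977 516.953821   122.84871638]
lip n 533
plate 336 2.655682753354443 128.22084646341938
[547.75118648 142.22131492 325.46918037] [ 7.23183034e-01 -6.90655591e-01  3.57116499e-04  1.01347005e-03] -87.36411714805175 [-0.97659908  0.10210059 -2.46075331] [-0.02388439  0.02620206  0.04040112]
```

```bash
python3 -m jog '[[[-0.3,0,6,0],[-0.5,0,12,0],[-0.5,0,18,0],[-0.5,0,23,0],[-0.5,0,23,0]]]';python3 - <<'E'
from hand import *
im,d,p=grab("wrist"); face(im,d,p,72,120); cv2.imwrite("pics/w17.png",im)
s=arm.read_state(); P=s["position"];q=s["ee_rot"];y=2*np.arctan2(q[1],q[0])
print(P,q,np.degrees(y),s["contact_force"],s["wrist_torque"])
E
```

```text
clock: 26.05
position: [547.6, 142.6, 302.0]
ee_rot: [0.723, -0.691, 0.0, 0.001]
contact_force: [0.4, -0.3, -1.6]
gripper_width: 23.1
face n 2090 yaw 2.69 tilt 0.1 y at x547,z=zf0 131.41 rms 0.2
x edges [578.59704804 516.30565133  98.27313975]
lip n 604
plate 508 2.6182555342969147 128.24042633676063
[547.74694561 142.68125194 302.32881373] [ 7.23175298e-01 -6.90663508e-01  3.65503301e-04  1.12865343e-03] -87.36538545871167 [-0.26594551 -0.03537388 -0.92665877] [0.02691192 0.03561726 0.07256945]
```

View pics/w17.png

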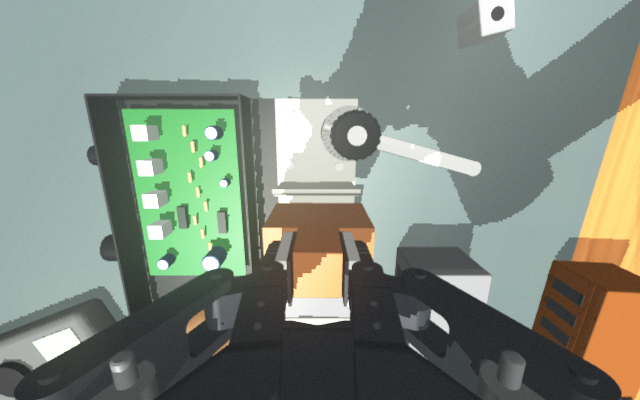

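```bash
python3 -m jog '[[[-0.7,-0.7,1,0],[-0.7,-0.7,6,0],[-0.7,-0.7,12,0],[-0.7,-0.7,18,0],[-0.7,-0.7,22,0]]]';python3 - <<'E'
from hand import *
im,d,p=grab("wrist"); face(im,d,p,62,100); cv2.imwrite("pics/w18.png",im)
s=arm.read_state(); P=s["position"];q=s["ee_rot"];y=2*np.arctan2(q[1],q[0])
print(P,q,np.degrees(y),s["contact_force"],s["wrist_torque"])
E
```

```text
clock: 26.72
position: [548.3, 143.3, 279.7]
ee_rot: [0.723, -0.691, 0.0, 0.002]
contact_force: [-0.2, 0.0, -1.0]
gripper_width: 23.4
face n 1895 yaw 2.68 tilt 0.1 y at x547,z=zf0 132.06 rms 0.2
x edges [579.22407881 517.11200326  95.22371589]
lip n 1115
plate 669 2.605718410360641 128.26015779957922
[548.18364316 143.27012309 279.24601948] [ 7.23163609e-01 -6.90674204e-01  7.08884007e-05  1.87969038e-03] -87.36719692631047 [ 0.29086488 -0.04375781 -3.070892  ] [0.02765958 0.06207847 0.01932894]
```

Entering freely, foot at about 40 mm. Going on down with checks.

```bash
python3 -m jog '[[[0,0,6,0],[0,0,12,0],[0,0,18,0],[0,0,24,0],[0,0,28,0]]]';python3 -m jog '[[[0,0,3,0],[0,0,6,0],[0,0,8,0],[0,0,9,0],[0,0,9,0]]]'
```

```text
clock: 27.4
position: [548.1, 143.2, 250.8]
ee_rot: [0.723, -0.691, -0.0, 0.002]
contact_force: [0.4, 0.0, -2.3]
gripper_width: 22.9
clock: 28.02
position: [548.1, 143.1, 241.8]
ee_rot: [0.723, -0.691, 0.0, 0.002]
contact_force: [-0.4, 0.5, -1.5]
gripper_width: 23.2
```

```bash
python3 -m jog '[[[0,0,1,0],[0,0,1.5,0],[0,0,2,0],[0,0,2.5,0],[0,0,2.8,0]]]'
```

```text
clock: 28.65
position: [548.0, 143.2, 239.6]
ee_rot: [0.723, -0.691, 0.0, 0.002]
contact_force: [-2.2, -1.0, 5.9]
gripper_width: 23.1
```

```bash
python3 -m jog '[[[0,0,0,0],[0,0,0,0],[0,0,0,0],[0,0,0,0],[0,0,0,0]]]' 55;python3 -m jog '[[[0,0,-20,0],[0,0,-60,0],[0,0,-110,0],[0,0,-140,0],[0,0,-140,0]]]' 85;python3 - <<'E'
from pk import *
im,d,p=grab("wrist"); pickle.dump((im,d,p),open("w19.pkl","wb")); cv2.imwrite("pics/w19.png",im); packers(im,d,p,93,86,100)
s=arm.read_state(); P=s["position"];q=s["ee_rot"];y=2*np.arctan2(q[1],q[0]);print(P,q,np.degrees(y),s["joints"])
E
```

```text
clock: 29.28
position: [548.1, 143.1, 239.6]
ee_rot: [0.723, -0.691, 0.0, 0.002]
contact_force: [0.3, -0.2, 0.1]
gripper_width: 54.7
clock: 29.9
position: [548.8, 143.7, 382.7]
ee_rot: [0.723, -0.69, 0.001, -0.001]
contact_force: [0.0, -0.0, -1.4]
gripper_width: 85.0
tab [322. 200.] 238 zmed 92.2 c [546.8 148.2] size [24.5 34.2] ang 2.8
shoulder [333. 191.] 346 zmed 60.4 c [545.5 152.6] size [62.6 44.9] ang 2.8
shoulder [561. 276.] 3233 zmed 60.1 c [264.2 245.1] size [92.9 72.5] ang 89.7
shoulder [473. 377.] 556 zmed 60.3 c [335.6 391.2] size [28.3 61.2] ang 8.7
[548.29922917 143.55571377 380.57638799] [ 7.23176276e-01 -6.90662923e-01  2.92975017e-04  8.45786047e-04] -87.36525959006087 [ 0.54212183  0.30507304 -0.17471969  0.00113814 -1.09248165 -0.49666155]
```

View pics/w19.png

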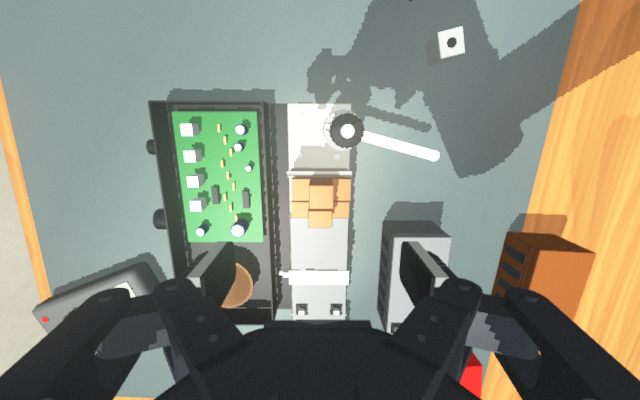

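```bash
python3 -m jog '[[[30,12,10,0],[62.3,25,30,0],[62.3,25,60,0],[62.3,25,70,0],[62.3,25,70,0]]]' 70;python3 - <<'E'
from h import *
im,d,p=grab("wrist"); pickle.dump((im,d,p),open("w20.pkl","wb")); cv2.imwrite("pics/w20.png",im); C=cloud(p,d); X,Y,Z=np.moveaxis(C,-1,0)
hsv=cv2.cvtColor(im,cv2.COLOR_BGR2HSV)
m=(Z>94)&(Z<104)&(X>500)&(X<560)&(Y>55)&(Y<110); print("knob",[np.round(q,1) for q in cv2.minEnclosingCircle(C[m][:,:2].astype(np.float32))],Z[m].mean(),m.sum())
s=arm.read_state(); P=s["position"];q=s["ee_rot"];y=2*np.arctan2(q[1],q[0]);print(P,q,np.degrees(y))
E
```

```text
clock: 30.58
position: [526.2, 80.3, 309.7]
ee_rot: [0.723, -0.691, -0.0, 0.002]
contact_force: [-0.5, -0.3, 0.2]
gripper_width: 70.2
knob [array([526. ,  80.2]), np.float64(15.8)] 97.59612458376454 1377
[526.51965581  80.44932728 310.62637208] [ 7.23421001e-01 -6.90406201e-01  3.66645120e-04  1.09485670e-03] -87.32461647524926
```

View pics/w20.png

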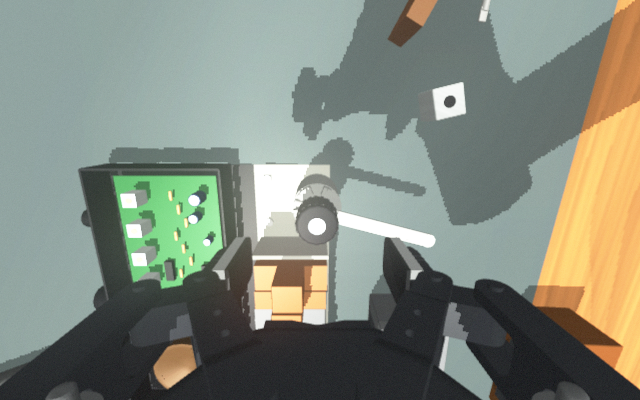

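```bash
python3 -m jog '[[[0,0.4,20,0],[0,0.4,40,0],[0,0.4,58,0],[0,0.4,64.5,0],[0,0.4,64.5,0]]]';python3 -m jog '[[[0,0,0,0],[0,0,0,0],[0,0,0,0],[0,0,0,0],[0,0,0,0]]]' 15
```

```text
clock: 31.25
position: [526.4, 80.6, 246.6]
ee_rot: [0.724, -0.69, 0.001, 0.001]
contact_force: [-0.5, -0.3, 0.6]
gripper_width: 70.4
clock: 31.88
position: [526.5, 80.7, 247.6]
ee_rot: [0.724, -0.69, 0.001, 0.0]
contact_force: [-1.9, 1.0, 5.1]
gripper_width: 28.1
```

```bash
python3 -m jog '[[[0,0,-4,0],[0,0,-7,0],[0,0,-10,0],[0,0,-10,0],[0,0,-10,0]]]'
python3 - <<'E'
from h import *
im,d,p=grab("wrist"); C=cloud(p,d); X,Y,Z=np.moveaxis(C,-1,0)
m=(Z>58)&(Z<90)&(X>420)&(X<500)&(Y>80)&(Y<125); print("arm z",np.median(Z[m]),m.sum())
E
```

```text
clock: 32.5
position: [526.3, 80.7, 257.1]
ee_rot: [0.724, -0.69, 0.001, 0.001]
contact_force: [2.1, 0.3, -10.6]
gripper_width: 27.8
arm z 74.94669887699396 1437
```

```bash
python3 -m jog '[[[0,0,0,8],[0,0,0,18],[0,0,0,28],[0,0,0,38],[0,0,0,48]]]'; python3 -m jog '[[[0,0,0,10],[0,0,0,18],[0,0,0,24],[0,0,0,26],[0,0,0,26]]]'
python3 - <<'E'
from h import *
s=arm.read_state(); q=s["ee_rot"];y=2*np.arctan2(q[1],q[0]);print(np.degrees(y)-360,s["position"],s["contact_force"],s["wrist_torque"])
im,d,p=grab("wrist"); cv2.imwrite("pics/w21.png",im); pickle.dump((im,d,p),open("w21.pkl","wb"));
im,d,p=grab("side"); cv2.imwrite("pics/s21.png",cv2.resize(im[100:260,230:420],None,fx=3.8,fy=3.7,interpolation=3))
E
```

```text
clock: 33.17
position: [525.8, 80.7, 256.7]
ee_rot: [-0.378, 0.926, -0.001, -0.001]
contact_force: [0.8, 2.4, -9.3]
gripper_width: 27.9
clock: 33.8
position: [525.6, 80.9, 256.5]
ee_rot: [-0.16, 0.987, -0.001, -0.002]
contact_force: [1.4, 2.7, -11.2]
gripper_width: 27.7
-161.5822086067562 [525.64386945  80.87514583 256.48494911] [  1.43156779   2.74353714 -11.18396316] [ 0.96885432 -0.2363514  -0.04827697]
```

View pics/w21.png

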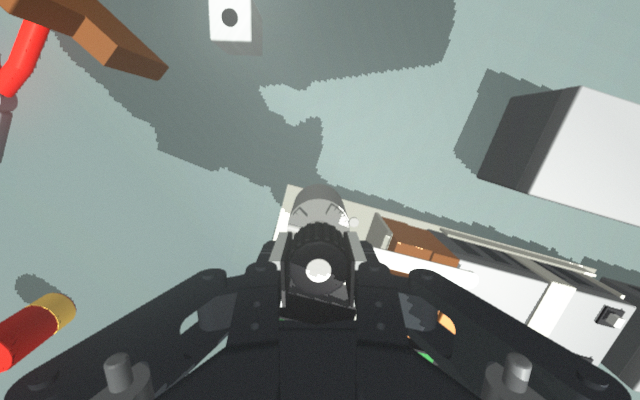

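View pics/s21.png

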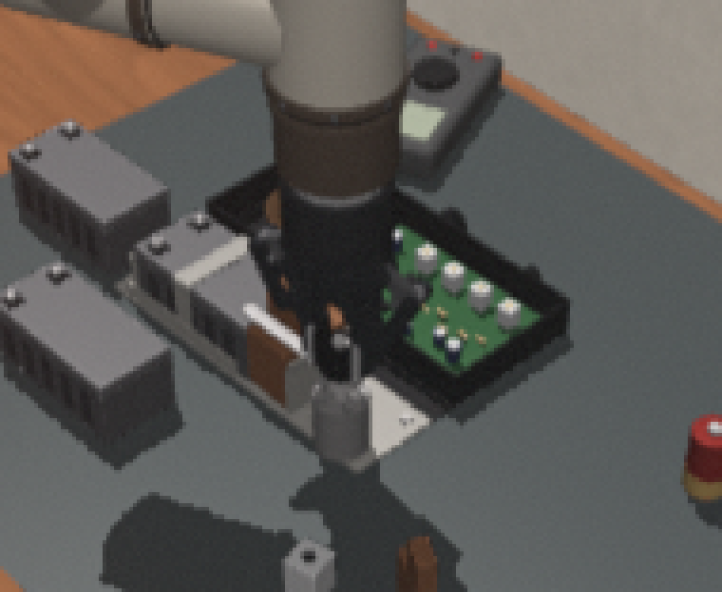

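Run:
```python
from h import *
im,d,p=pickle.load(open("w21.pkl","rb")); C=cloud(p,d); X,Y,Z=np.moveaxis(C,-1,0)
m=(Z>68)&(Z<84)&(X>495)&(X<550)&(Y>100)&(Y<190); P=C[m]; print(len(P)); 
if len(P)>5: c=np.polyfit(P[:,1],P[:,0],1); print(c,np.degrees(np.arctan2(1,c[0])),P.min(0),P.max(0))
s=cv2.resize(im[180:330,300:460],None,fx=4.5,fy=3.9,interpolation=3); cv2.imwrite("pics/w21c.png",s)
im,d,p=grab("side");C=cloud(p,d); X,Y,Z=np.moveaxis(C,-1,0)
m=(Z>70)&(Z<86)&(X>490)&(X<540)&(Y>100)&(Y<200)&(im.min(2)>140); P=C[m]; print(len(P)); 
if len(P)>5: c=np.polyfit(P[:,1],P[:,0],1); print(c,np.degrees(np.arctan2(1,c[0])),P.min(0),P.max(0),np.polyval(c,170))
```

```text
1443
[-4.55381674e-02  5.27402714e+02] 92.60734348896813 [514.92853275 112.31106494  71.63213802] [528.4355714  182.61322834  76.43409392]
62
[-4.78621220e-02  5.31875211e+02] 92.74020645964445 [517.47706107 116.78935024  73.03658053] [532.45231782 182.08352326  83.24488525] 523.7386501576906
```

View pics/w21c.png

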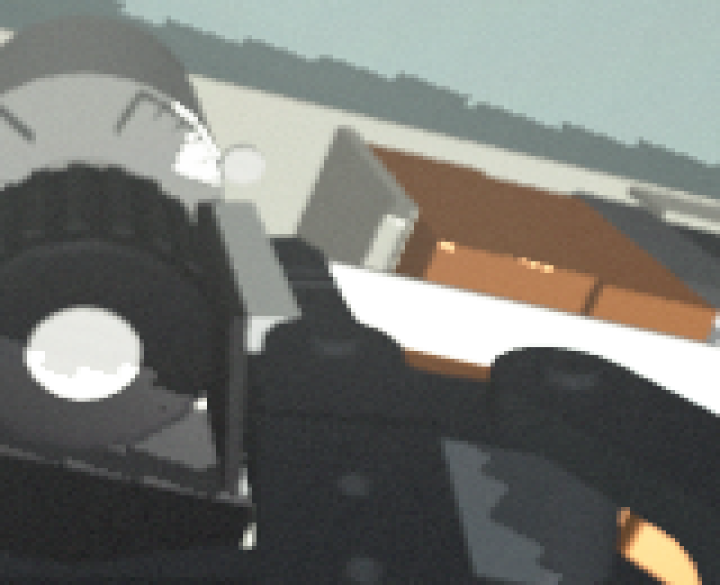

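```bash
python3 -m jog '[[[0,0,3,0],[0,0,6,0],[0,0,8,0],[0,0,8.5,0],[0,0,8.5,0]]]';python3 -m jog '[[[0,0,0,0],[0,0,0,0],[0,0,0,0],[0,0,0,0],[0,0,0,0]]]' 45;python3 -m jog '[[[0,0,-15,0],[0,0,-40,0],[0,0,-80,0],[0,0,-120,0],[0,0,-120,0]]]'
python3 - <<'E'
from h import *
im,d,p=grab("wrist"); cv2.imwrite("pics/w22.png",im); pickle.dump((im,d,p),open("w22.pkl","wb"));
im,d,p=grab("side"); cv2.imwrite("pics/s22.png",cv2.resize(im[100:260,230:420],None,fx=3.8,fy=3.7,interpolation=3))
E
```

```text
clock: 34.58
position: [525.7, 80.9, 248.2]
ee_rot: [-0.16, 0.987, -0.001, -0.001]
contact_force: [0.3, 3.3, -7.0]
gripper_width: 28.4
clock: 35.2
position: [525.7, 80.8, 248.3]
ee_rot: [-0.16, 0.987, -0.001, -0.001]
contact_force: [0.5, 0.3, -0.2]
gripper_width: 45.1
clock: 35.83
position: [526.7, 81.3, 373.1]
ee_rot: [-0.16, 0.987, 0.0, 0.003]
contact_force: [-0.4, -0.5, 0.2]
gripper_width: 45.0
```

View pics/w22.png

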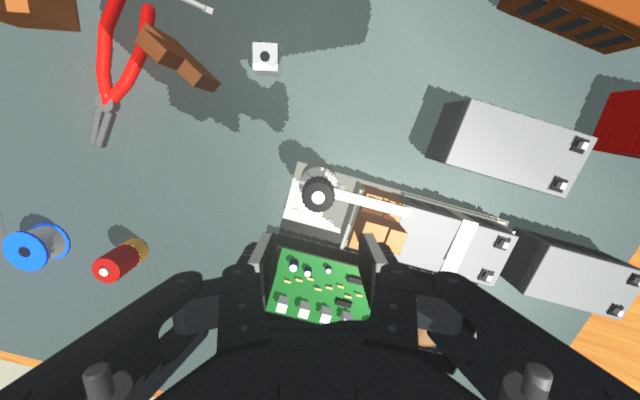

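View pics/s22.png

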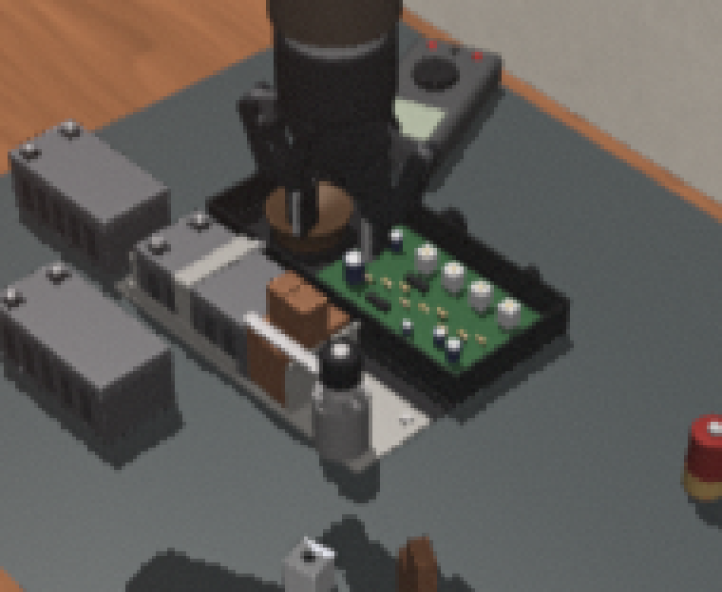

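Run:
```python
from pk import *
im,d,p=pickle.load(open("w22.pkl","rb")); C=cloud(p,d); X,Y,Z=np.moveaxis(C,-1,0)
m=(Z>92)&(Z<112)&(X>500)&(X<560)&(Y>55)&(Y<110); print("knob",[np.round(q,1) for q in cv2.minEnclosingCircle(C[m][:,:2].astype(np.float32))],Z[m].mean(),m.sum())
m=(Z>62.5)&(Z<76)&(X>505)&(X<535)&(Y>105)&(Y<182); P=C[m];c=np.polyfit(P[:,1],P[:,0],1);print("arm",np.median(P[:,2]),len(P),np.degrees(np.arctan2(1,c[0])))
packers(im,d,p,93,86,100)
cv2.imwrite("pics/w22c.png",cv2.resize(im[150:280,280:450],None,fx=4.5,fy=4.5,interpolation=3))
```

```text
knob [array([525.9,  80.9]), np.float64(15.6)] 97.41653413176553 838
arm 65.71035704702189 878 90.84901470991908
tab [151.  45.] 590 zmed 89.4 c [450.3 -86.6] size [25.3 14.2] ang 64.5
tab [381. 228.] 211 zmed 91.4 c [541.5 151.6] size [43.3 19.2] ang 89.4
shoulder [17.  6.] 444 zmed 57.2 c [ 455.6 -224.1] size [10.8 30.8] ang 18.5
shoulder [615.  10.] 1220 zmed 59.7 c [288.2 272. ] size [21.8 74.3] ang 2.1
shoulder [180.  61.] 596 zmed 57.5 c [450.1 -87.1] size [65.1 14.6] ang 64.3
shoulder [384. 198.] 133 zmed 60.3 c [514.6 151.9] size [ 4.7 44.6] ang 3.0
shoulder [369. 220.] 275 zmed 60.6 c [553.5 152.5] size [48.3 43.2] ang 3.0
shoulder [107. 269.] 532 zmed 57.4 c [ 691.6 -115.8] size [31.6 34.3] ang 47.8
```

View pics/w22c.png

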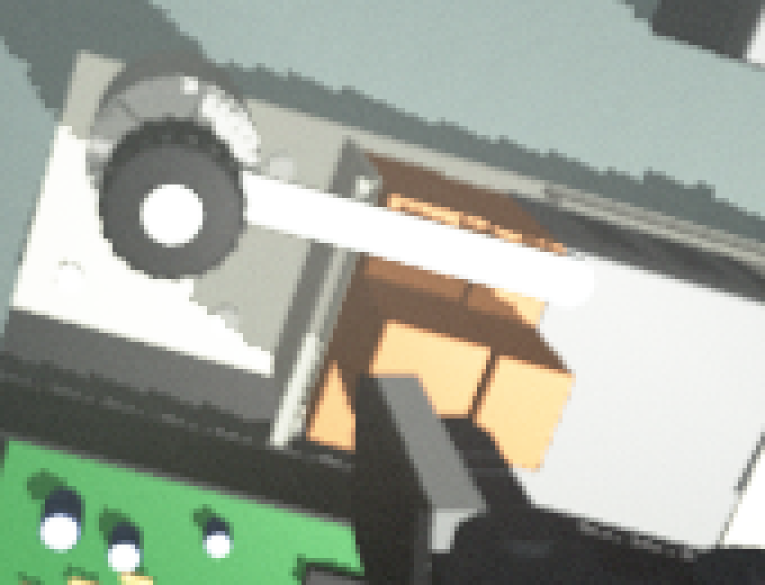

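Run:
```python
from h import *
print(arm.job_done()); print(arm.read_state()["clock"])
```

```text
the job is handed in; nothing more can be done
None
the job is handed in; nothing more can be done
```

I did the job in the order asked and handed it in at about 36 s, but one packer met heavy contact on the way in.

- **Choice of packers:** I measured the gap at 44.2 mm, which matches battery b. That called for the 18 and 24 mm packers, 42 mm together.
- **First packer:** the 18 mm packer went down against the battery with no resistance, and touched the tray floor at about 5 N.
- **Second packer:** on the first try, the 24 mm packer's foot came down on the 18 mm packer's tab at about 63 N and twisted in the grip. I backed off, stood it on clear bench to square it, re-gripped it and measured it. It then went in freely and touched the floor at about 6 N. The 18 mm packer was still in place against the battery after the knock.
- **Keeper:** I pulled the knob up about 10 mm, turned it about 74° clockwise, lowered it and let go.

**Last checks:**
- **Keeper in its notch:** the knob top is back at 97.4 mm, about its parked height. With the knob still raised, the arm pointed within 0.1° of the tray's x direction. After the drop, a rougher fit through the arm read about 1.8° off, still inside the notch's play.
- **Packers:** the shoulders measure about 60.5 mm against a nominal 61 mm, and the camera reads roughly 0.5 mm low. Their edges lie within about 0.4° of square. The two tabs look about 1 to 1.5 mm out of line with each other sideways.
- **Robot and bench:** the gripper was clear of everything. The bystanders in the last view looked undisturbed, but I did not measure them individually.

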